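Rehang the chest lid on its hinge pin

ROBOT

A 6-joint arm with a two-finger parallel gripper is mounted at the origin on the work surface. World frame = base frame: x ahead of the robot, y to its left, z up, the work surface at z = 0. Lengths are in mm, angles in rad, forces in N, time in s.
With the tool pointing down it reaches from about 350 to 975 mm from the base axis. Payload 7.1 kg.
Tool frame: the origin (TCP) lies at the very end of the fingers, on their centre line; the grasp point (between the pads) lies 19 mm behind it; z points along the fingers, x is the direction in which the jaws open and shut, and the axes are right-handed (so a half turn about z gives the same grasp; the last joint's range is limited). The gripper opens to 88 mm and grips with 3 to 60 N. Pads are 20 mm wide; open, the fingers measure 115 mm over their backs; the gripper's body (75 mm by 178 mm) begins 61 mm behind the grasp point.
Start: joints at [-1.368, 0.423, 1.63, -0, 1.089, -0.019], TCP at [137.511, -609.668, 222.675] pointing down, gripper open.
Joint ranges: [-3, 3], [-0.9, 2.11], [0.09, 2.58], [-1.31, 4.45], [0.11, 2.69], [-2.54, 2.54]. Speed limits (rad/s): [2.39, 2.39, 3.01, 3.14, 3.14, 3.14].

INTERFACE

Orientations are given as a rotation vector (axis times angle).
In Python, from workcell import ctrl gives the robot as it stands. The module is installed in compiled form; this text tells all that it offers.
- The arm moves only by the tool move_arm, never from a script. Its argument "motion" is a list of rows, each a list of 2 entries, a list of its own where there are three numbers: the shift along the tool's x, y, z normalised to -1 to 1, where 1 is 150 mm, then the turn, a rotation vector about the tool's x, y, z normalised to -1 to 1, where 1 is 60 degrees. In form: [[[x, y, z], [rx, ry, rz]], ...]. A call has exactly 5 rows; each row is the pose to reach, as a shift and turn from the pose commanded when the call began, along the tool's axes at that moment; what a row does not reach only later rows make up. A row lasts 1/8 s, in which the tool goes at most 62.5 mm and 10.7 degrees, less where a joint would pass 70% of its speed; a pose out of reach is approached as far as the arm can. A call with a number of a shift or a turn outside -1 to 1 is refused whole. A call with a gripper value outside its range is refused whole. "gripper" is the opening, from 0 (shut) to 1 (fully open), set as the call begins (left out, the last holds). The fingers move at their own pace and stop on an object; the grip force is fixed at half the most. Time passes only in rows, so rows that repeat a pose let the fingers close, or fill a call up. It gives the time, the measured TCP pose, the force and the opening at its end, in the units of the state.
- ctrl.get_obs(): the state, without advancing time (a new reading comes with each control period).
- ctrl.get_image(name): name is "scene" or "side" or "wrist"; returns a dict with "pixels" (384x512x3 uint8, red, green, blue), "camera_matrix" (3x3 intrinsics, pixels), "R" (3x3) and "t" (3): a world point X has camera coordinates R X + t; the wrist camera has in their place "mount" (4x4, takes a point from camera to tool coordinates, whose origin is the TCP and whose axes are the tool frame's). Camera axes: x right, y down, z forward; pixel columns grow to the right and rows downward; lengths in mm; the calibration is good to about 2 mm. A picture is of the moment at which its call begins: read the wrist's pose just before it. There is no depth.
- ctrl.close_job(): hands the job in, once; it reports no verdict.
Trained networks look in the newest picture that a camera, given by its name, has taken for a name from the list of things; names that differ only in an ending like _2 or _b are one class to them, and where a whole thing is asked for, a point or a joint stands for the part that bears it (a point fixed in the world has none). Each returns a list of dicts, best first, with "p" (0 to 1); they miss things now and then, are a little off and sometimes report something else, mostly with a low value. They report only what shows in the picture. A call takes as long as a camera call. They do not tell look-alikes from the thing itself.
- ctrl.boxes_of(camera, name): "location" ([x, y, z] in mm, in world coordinates, good to about 4 mm: the middle of the surface that is visible of it).
- ctrl.regions_of(camera, name): "mask" (384x512 bool, what is visible of it).
- ctrl.pinpoint(camera, name): "location" ([x, y, z] in mm, in world coordinates, good to about 4 mm: a listed point, or the origin of a listed thing).
The state is a dict: "t": time; "qpos": joint angles; "qvel": joint speeds; "joint_torque": joint torques, N m; "ee_pos": TCP position; "orientation": TCP orientation; "ft_force": force on the tool from outside, world axes, zero at the start; "moment": the same for the moment, N m; "width": finger opening in mm.
Only numpy, scipy, OpenCV 4.12 (cv2) and the standard library are available. Lean on these libraries where they do the work, as an engineer would, in place of code of your own. Each camera call takes 0.05 s, during which the arm holds its last target.

TASK

Rehang the loose lid of the small steel chest: slide the lid back until its hinge knuckles line up with those of the chest, then thread the long bent pin in from either end through all five knuckles and push it home until its bent leg is up against the end knuckle. Leave the lid lying shut on the chest, let go of everything, and leave the other things on the bench where they are.

Things in the scene. Friction and masses are not known exactly. Their poses are not given: they have to be found in the camera images.
- chest: grey-blue steel chest, fixed to the bench, 130 (x) by 166 (y) by 100 mm high to its rim. Origin: centre of its underside; z up; -x is the front (latch side, towards the robot), +x the hinge side. The latch stands 9 mm out of the front wall, below z = 75 mm
- hinge_mid (a point): middle of the hinge axis: x 77, y 0, z 110 mm in the chest's frame; the axis runs along the chest's y. The chest carries three steel knuckles (tubes on this axis, each 34 mm long, 16 mm outside, 10.5 mm bore) centred at y = -74, 0 and +74 mm, so the hinge ends 91 mm either side of this point
- lid: loose steel lid, about 0.6 kg, lying on the rim, 132 (x) by 176 (y) mm, 3 mm sheet, bar handle on top (top 32 mm above the underside, 60 mm behind the front). Origin: on the underside; its frame is the chest's, 100 mm higher, when the knuckles are exactly in line. It starts 8 to 20 mm towards the front. End lips hang down at y = -88 and +88 mm, outside the chest with 2 mm play
- lid_lip (a point): middle of the outer face of the lid's front lip (18 mm deep, hanging down outside the chest's front wall): x -70, y 0, z -9 mm in the lid's frame. Pushed back here the lid slides with about 3 to 8 N, more if it sticks, and stops when the lip meets the chest, 2 mm past the exact line; the pin's tapered nose draws it back that much
- lid_knuckles (a point): on the axis of the lid's two knuckles, midway between them: x 77, y 0, z 10 mm in the lid's frame. They are the same tubes as the chest's, centred 37 mm either side of this point, and sit between the chest's with 3 mm to spare at each end. It comes to hinge_mid when the lid is in line
- pin: the long hinge pin, plain steel, 8 mm thick, about 90 g, lying on the bench: a straight shank along x with a leg bent at a right angle at the tail. Origin: on the bench below pin_mid. From it: tip at x +105 mm, the last 8 mm tapering to 3 mm; the leg's centre line at x -95 mm, running 35 mm to +y; centre of mass near x -10 mm
- pin_mid (a point): point on the shank's centre line, 105 mm from the tip and 95 mm from the leg's centre line, which comes to hinge_mid when the leg lies against the end knuckle
- pin_tip (a point): end of the pin's tapered nose, on the shank's centre line
- short_pin: a pin of the same kind but too short (shank 90 mm), lying on the bench, not to be used; origin on the bench under the middle of its shank, x along the shank
- tape: roll of packing tape lying flat, 100 mm diameter, 48 mm high; origin centre of its underside; to be left alone
- can: metal can standing up, 54 mm diameter, 150 mm high; origin centre of its underside; to be left alone
- screwdriver: screwdriver with black handle lying on the bench, 200 mm long, 26 mm thick; origin below its middle, x towards the blade; to be left alone
There are look-alikes about, which are no part of the job. Of the things that look like the chest, take the one that is nearest to the robot's base at the start.

How it is judged (in metres and radians):
At the end, for the whole second after the job is handed in: The pin runs through all five knuckles: pin_mid within 6 mm of hinge_mid and the shank within 0.05 rad of the hinge axis; the lid lies shut, within 4 mm of its place along x and z and 5 mm along y, tilted less than 0.04 rad; pin and lid at rest (distance between pin_mid and hinge_mid below 0.006 m and angle between the x axis of pin and the y axis of chest, either way round below 0.05 rad and x of lid in the frame of chest between -0.004 and 0.004 m and y of lid in the frame of chest between -0.005 and 0.005 m and z of lid in the frame of chest between 0.096 and 0.104 m and angle between lid's own z axis and vertical below 0.04 rad and linear speed of each of pin, lid below 0.02 m/s); the robot touches nothing.
It fails at once if the short pin, the tape, the can or the screwdriver is moved by more than 30 mm (distance of any of short_pin, tape, can, screwdriver from where it was at the start of the episode above 0.03 m).
It also fails if it takes over 72 s, if anything falls off the work surface, if the arm or the gripper's body presses on something with over 40 N, if the wrist force passes 120 N, or if a joint passes its speed limit or range.

## Working session

There is one attempt and no reset: what is moved stays moved. The work goes in short steps, Python scripts to look and compute and a tool call to move; the robot and the scene stay as the last step left them, time stands still between calls to the robot, and variables do not carry over. Pictures are saved under pics/ and viewed, and the job is handed in when it is done.

Besides the shell and the picture viewer there is one more tool, called after "Emit:" as name(argument=value, ...) on one line, values as JSON. move_arm: Moves the arm, as the interface text tells. Its arguments: {"type":"object","properties":{"motion":{"type":"array","items":{"type":"array"}},"gripper":{"type":"number"}},"required":["motion"]}

```bash
mkdir -p pics; python3 - <<'E'
from workcell import ctrl
import cv2
print(ctrl.get_obs())
for c in ("scene","side","wrist"):
    im=ctrl.get_image(c); cv2.imwrite(f"pics/{c}0.png",cv2.resize(im["pixels"][:,:,::-1],(768,576),interpolation=cv2.INTER_CUBIC))
    print(c,{k:v.round(3).tolist() for k,v in im.items() if k!="pixels"})
    for n in ("chest","lid","pin","hinge_mid","pin_mid","pin_tip","lid_lip","lid_knuckles","short_pin","tape","can","screwdriver"):
        print(n,[(d["location"] if isinstance(d["location"],list) else d["location"].round(0).tolist(),round(float(d["p"]),2)) for d in ctrl.pinpoint(c,n)][:4])
E
```

```text
{'t': 0.0, 'qpos': array([-1.36800717e+00,  4.23825197e-01,  1.63069761e+00,  2.60041831e-05,
        1.08856267e+00, -1.89882133e-02]), 'qvel': array([-0.00173604, -0.00098237,  0.000657  , -0.00098773,  0.00127868,
       -0.00066388]), 'joint_torque': array([ 6.71800481e-04, -5.44618034e+01, -2.73665482e+01,  6.45111920e-02,
        2.27242231e-02, -8.48774926e-05]), 'ee_pos': array([ 137.40560267, -609.14377628,  221.90845913]), 'orientation': array([-2.45285454e+00,  1.96137699e+00,  1.77960875e-03]), 'ft_force': array([-0.37894393, -0.50683075,  0.51037118]), 'moment': array([-0.06017379,  0.01355375, -0.05210093]), 'width': 87.85620098280044}
scene {'camera_matrix': [[451.544, 0.0, 256.773], [0.0, 451.544, 189.032], [0.0, 0.0, 1.0]], 'R': [[-0.049, 0.999, -0.009], [0.743, 0.031, -0.669], [-0.668, -0.039, -0.743]], 't': [-7.288, -342.564, 1915.591]}
chest [([398.8, 474.7, -2.6], 0.84), ([761.1, -137.7, -2.1], 0.74), ([704.6, 455.4, -1.9], 0.71), ([529.8, -49.1, -1.8], 0.67)]
lid []
pin [([514.9, 265.9, -1.4], 0.54)]
hinge_mid [([608.3, -47.8, 114.7], 0.85), ([775.0, 435.0, 112.
[... 978 characters left out ...]
75), ([611.5, -49.2, 107.5], 0.64)]
pin_mid [([515.8, 267.1, 7.8], 0.62)]
pin_tip [([618.6, 276.9, 2.0], 0.59), ([516.6, 262.2, -0.9], 0.32)]
lid_lip [([447.3, -44.3, 88.4], 0.78)]
lid_knuckles [([595.0, -48.2, 112.8], 0.95)]
short_pin [([470.7, -272.9, -2.9], 0.46)]
tape [([754.4, -142.2, -2.7], 0.84)]
can []
screwdriver [([759.1, 190.0, -3.0], 0.58)]
wrist {'camera_matrix': [[293.483, 0.0, 256.139], [0.0, 293.483, 192.654], [0.0, 0.0, 1.0]], 'mount': [[1.0, 0.001, 0.001, -0.392], [-0.001, 0.96, 0.28, -76.222], [-0.001, -0.28, 0.96, -162.54], [0.0, 0.0, 0.0, 1.0]]}
chest []
lid []
pin []
hinge_mid []
pin_mid []
pin_tip []
lid_lip []
lid_knuckles []
short_pin []
tape []
can []
screwdriver []
```

View pics/scene0.png

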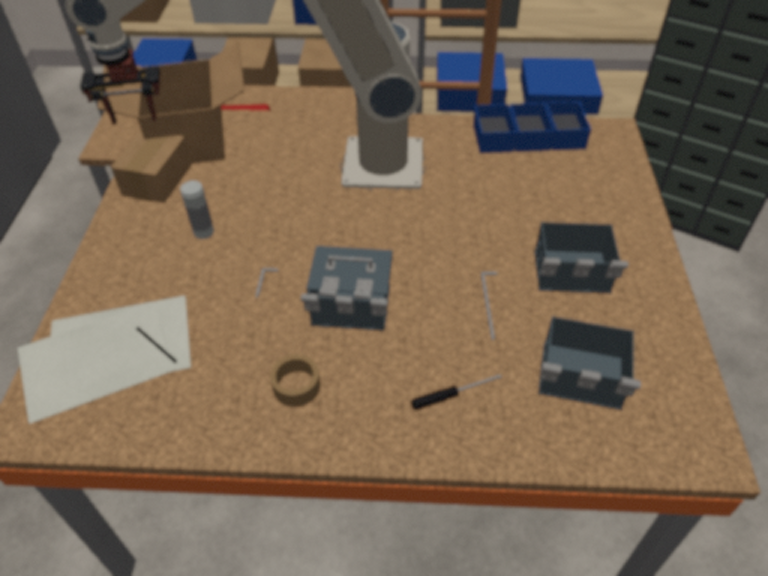

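View pics/side0.png

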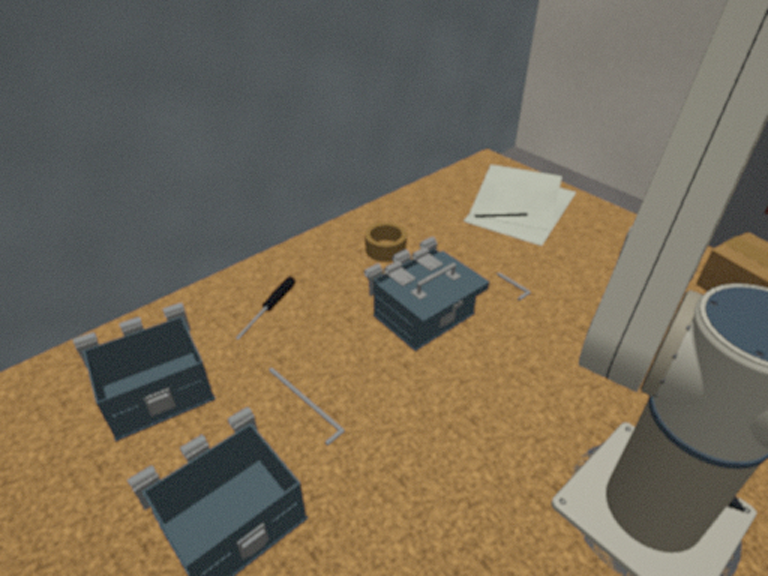

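View pics/wrist0.png

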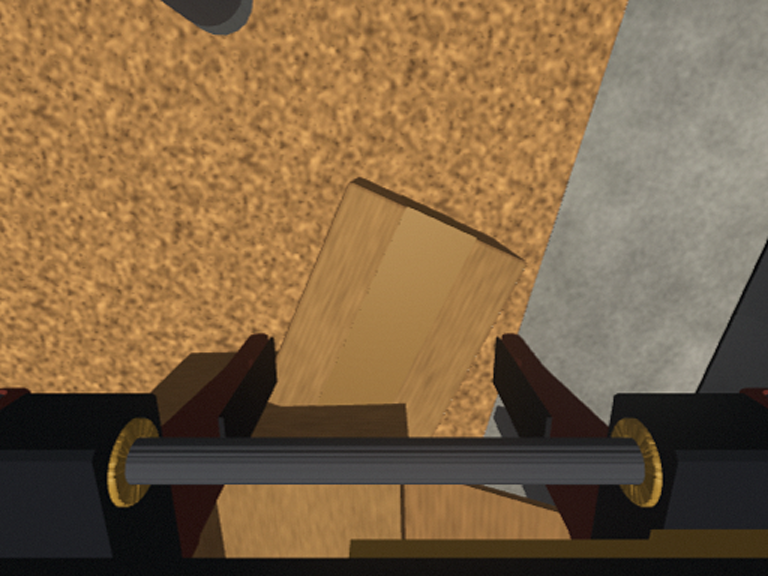

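```bash
cat > h.py <<'E'
import numpy as np, json, os, cv2
from scipy.spatial.transform import Rotation as Ro
from workcell import ctrl
F='cmd.json'
def load():
    d=json.load(open(F)); return np.array(d['p']),Ro.from_rotvec(d['r'])
def save(p,R): json.dump(dict(p=list(map(float,p)),r=R.as_rotvec().tolist()),open(F,'w'))
if not os.path.exists(F):
    save([137.511,-609.668,222.675],Ro.from_rotvec([-2.45285454e+00,1.96137699e+00,0]))
def did(s,r=(0,0,0)):
    """record the last row of a call"""
    p,R=load(); save(p+R.apply(np.array(s)*150),R*Ro.from_rotvec(np.array(r)*np.pi/3))
def down(yaw_deg,):  # tool z down, tool x at yaw in world
    a=np.radians(yaw_deg); x=np.array([np.cos(a),np.sin(a),0]); z=np.array([0,0,-1.]); 
    return Ro.from_matrix(np.stack([x,np.cross(z,x),z],1))
def obs():
    o=ctrl.get_obs(); R=Ro.from_rotvec(o['orientation']); x=R.as_matrix()[:,0]
    p,Rc=load()
    print('t %.2f pos %s yaw %.2f tilt %.3f F %s M %s w %.1f | cmd %s dyaw %.2f'%(o['t'],o['ee_pos'].round(1),np.degrees(np.arctan2(x[1],x[0])),np.degrees(np.arccos(min(1,-R.as_matrix()[2,2]))),o['ft_force'].round(1),o['moment'].round(2),o['width'],p.round(1),np.degrees((Rc.inv()*R).magnitude())))
    return o
def to(pos,yaw):
    p,R=load(); d=R.inv().apply(np.array(pos)-p)/150; r=(R.inv()*down(yaw)).as_rotvec()/(np.pi/3)
    print('need shift',d.round(4),'turn',r.round(4))
def cam(im,o=None):
    """K, R, t world->cam"""
    K=np.array(im['camera_matrix'])
    if 'R' in im: return K,np.array(im['R']),np.array(im['t'])
    M=np.array(im['mount']); T=np.eye(4); T[:3,:3]=Ro.from_rotvec(o['orientation']).as_matrix(); T[:3,3]=o['ee_pos']
    C=np.linalg.inv(T@M); return K,C[:3,:3],C[:3,3]
def shot(name,fn,crop=None,scale=None):
    o=ctrl.get_obs(); im=ctrl.get_image(name); px=im['pixels'][:,:,::-1].copy(); 
    np.savez('pics/'+fn+'.npz',px=px,**dict(zip('KRt',cam(im,o))))
    if crop: x0,y0,x1,y1=crop; px=px[y0:y1,x0:x1]
    s=scale or min(800/px.shape[1],600/px.shape[0]); cv2.imwrite('pics/'+fn+'.png',cv2.resize(px,None,fx=s,fy=s,interpolation=cv2.INTER_CUBIC))
    return cam(im,o)
def proj(C,X):
    K,R,t=C; c=(R@np.atleast_2d(X).T).T+t; u=(K@c.T).T; return u[:,:2]/u[:,2:]
def ray(C,uv,z):
    K,R,t=C; d=R.T@np.linalg.inv(K)@np.array([uv[0],uv[1],1.]); o=-R.T@t; return o+d*(z-o[2])/d[2]
E
python3 - <<'E'
from h import *
obs(); to([480,0,330],0)
E
```

```text
t 1.95 pos [ 137.5 -609.7  222.7] yaw -77.29 tilt 0.001 F [-0.9 -0.4 -0.1] M [ 0.09  0.   -0.03] w 88.0 | cmd [ 137.5 -609.7  222.7] dyaw 0.06
need shift [-3.4631 -3.1219 -0.711 ] turn [-1.0000e-03 -0.0000e+00 -1.2882e+00]
```

Emit:
move_arm(motion=[[[-0.2, -0.15, -0.3], [0, 0, 0]], [[-0.4, -0.35, -0.5], [0, 0, 0]], [[-0.6, -0.55, -0.7], [0, 0, 0]], [[-0.8, -0.75, -0.7], [0, 0, 0]], [[-1, -0.95, -0.7], [0, 0, 0]]], gripper=0)

```text
t: 2.58
ee_pos: [244.2, -431.0, 328.4]
orientation: [2.453, -1.962, 0.002]
ft_force: [0.7, -0.3, -0.0]
width: 41.4
```

Emit:
move_arm(motion=[[[-0.2, -0.2, 0], [0, 0, 0]], [[-0.4, -0.4, 0], [0, 0, 0]], [[-0.6, -0.6, 0], [0, 0, 0]], [[-0.8, -0.8, 0], [0, 0, 0]], [[-1, -1, 0], [0, 0, 0]]])

```text
t: 3.2
ee_pos: [357.4, -251.5, 327.9]
orientation: [-2.453, 1.962, -0.001]
ft_force: [0.8, 0.4, 0.3]
width: 0.5
```

Emit:
move_arm(motion=[[[-0.25, -0.2, 0], [0, 0, -0.1]], [[-0.5, -0.4, 0], [0, 0, -0.25]], [[-0.75, -0.6, 0], [0, 0, -0.4]], [[-0.95, -0.8, 0], [0, 0, -0.5]], [[-1, -1, 0], [0, 0, -0.6]]])

```text
t: 3.82
ee_pos: [470.6, -71.4, 328.0]
orientation: [-2.943, 1.1, -0.001]
ft_force: [-0.2, 0.6, 0.3]
width: 0.5
```

```bash
python3 - <<'E'
from h import *
did((-1,-.95,-.7));did((-1,-1,0));did((-1,-1,0),(0,0,-.6))
obs(); to([480,0,330],0)
E
```

```text
t 3.83 pos [470.6 -71.4 328. ] yaw -40.98 tilt 0.026 F [-0.2  0.6  0.3] M [-0.02 -0.04  0.  ] w 0.5 | cmd [470.1 -73.4 328.3] dyaw 0.32
need shift [-0.2737 -0.4113 -0.011 ] turn [-9.000e-04 -3.000e-04 -6.882e-01]
```

Emit:
move_arm(motion=[[[-0.1, -0.15, 0], [0, 0, -0.15]], [[-0.2, -0.3, 0], [0, 0, -0.32]], [[-0.27, -0.41, 0], [0, 0, -0.5]], [[-0.27, -0.41, 0], [0, 0, -0.65]], [[-0.27, -0.41, 0], [0, 0, -0.69]]])

```text
t: 4.45
ee_pos: [480.3, -0.0, 327.7]
orientation: [-3.142, -0.008, -0.0]
ft_force: [-0.5, -0.5, 0.4]
width: 0.5
```

```bash
python3 - <<'E'
from h import *
did((-.27,-.41,0),(0,0,-.69))
obs(); C=shot('wrist','w1')
for n in ("chest","hinge_mid","lid","lid_lip","lid_knuckles"):
    print(n,[(np.round(d["location"],1),round(float(d["p"]),2)) for d in ctrl.pinpoint("wrist",n)][:3])
E
```

```text
t 4.45 pos [480.3  -0.  327.7] yaw 0.31 tilt 0.003 F [-0.5 -0.5  0.4] M [-0.04 -0.09 -0.03] w 0.5 | cmd [480.3  -0.5 328.3] dyaw 0.21
chest []
hinge_mid [(array([608.7, -48.6, 106.6]), 0.61)]
lid [(array([513.5, -48.4, 100.5]), 0.56)]
lid_lip [(array([439. , -41.5,  93.8]), 0.67)]
lid_knuckles [(array([587. , -53. , 109.8]), 0.91)]
```

View pics/w1.png

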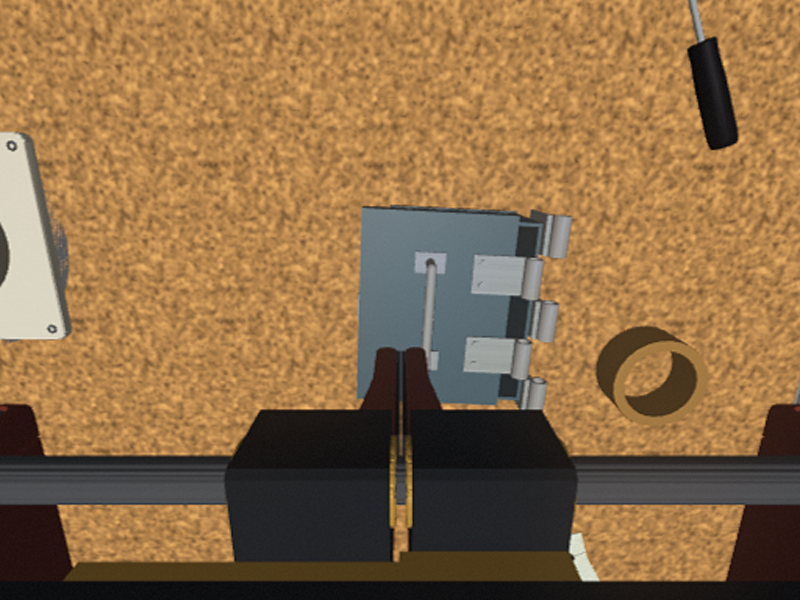

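```bash
python3 - <<'E'
import cv2,numpy as np
d=np.load('pics/w1.npz')['px']
c=d[120:270,220:370]; cv2.imwrite('pics/w1c.png',cv2.resize(c,None,fx=4,fy=4,interpolation=cv2.INTER_CUBIC))
E
```

```text
(no output)
```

View pics/w1c.png

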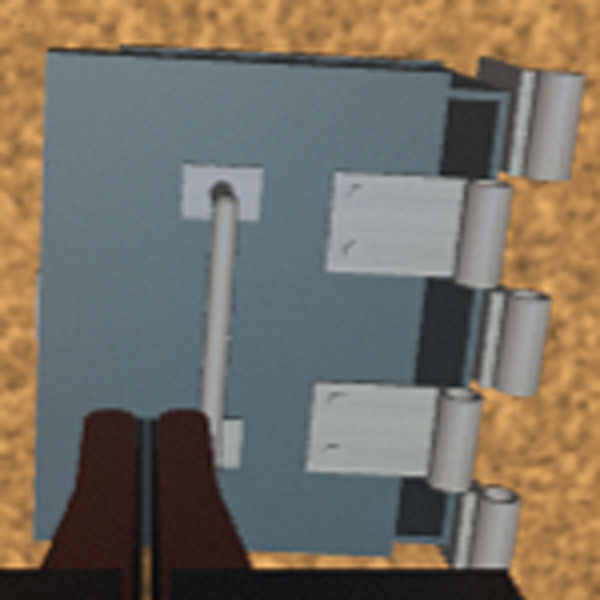

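```bash
cat > fit.py <<'E'
from h import *
from scipy.optimize import least_squares
d=np.load('pics/w1.npz'); C=(d['K'],d['R'],d['t'])
th=np.linspace(0,2*np.pi,73)
def P(q,pts):
    a=q[2]; pts=np.atleast_2d(pts); c,s=np.cos(a),np.sin(a)
    return np.stack([q[0]+c*pts[:,0]-s*pts[:,1],q[1]+s*pts[:,0]+c*pts[:,1],pts[:,2]],1)
def circ(q,x,y,z=110,r=8): return proj(C,P(q,np.stack([x+r*np.cos(th),0*th+y,z+r*np.sin(th)],1)))
o=lambda a:np.array(a)/4+[220,120]
# chest: (y, left px, right px)
ch=[(91,(541,72),(582,73)),(57,(532,179),(571,181)),(17,(507,292),(549,294)),(-17,(497,392),(540,394)),(-57,(477,490),(517,495))]
li=[(54,(470,182),(512,183)),(20,(457,284),(500,287)),(-20,(440,390),(481,394)),(-54,(430,489),(470,492))]
def res(q,L,full=False):
    r=[]
    for y,l,rr in L:
        uv=circ(q,77,y); l=o(l);rr=o(rr)
        r+= [uv[:,0].min()-l[0], uv[:,0].max()-rr[0]]
        if y in(57,-17,20,-54): # lower end: max v
            r.append(uv[:,1].max()-(l[1]+rr[1])/2-0.25)
    return np.array(r)
for n,L in(("chest",ch),("lid",li)):
    s=least_squares(res,[530,-48,0],args=(L,)); print(n,s.x[:2].round(1),np.degrees(s.x[2]).round(2),'res',s.fun.round(2))
    q=s.x; print(' hinge mid',P(q,[77,0,110])[0].round(1))
E
python3 fit.py
```

```text
chest [532.3 -46.9] -2.84 res [-0.78  2.1  -2.39  0.62 -0.18 -0.45  1.4  -1.43 -0.16  0.27 -0.32  1.34]
 hinge mid [609.2 -50.7 110. ]
lid [514.1 -45.9] -2.8 res [-0.94  1.14 -1.02  0.48  0.12 -0.48  1.15 -0.98  0.6  -0.09]
 hinge mid [591.  -49.6 110. ]
```

```bash
cat >> fit.py <<'E'
def overlay(q,ql,fn,crop=(220,120,370,270),s=5):
    im=cv2.resize(d['px'][crop[1]:crop[3],crop[0]:crop[2]],None,fx=s,fy=s,interpolation=cv2.INTER_CUBIC)
    def line(uv,col): cv2.polylines(im,[((uv-np.array(crop[:2])+.5)*s).astype(int)],False,col,1,cv2.LINE_AA)
    for y in(91,57,17,-17,-57,-91): line(circ(q,77,y),(0,255,0))
    for y in(54,20,-20,-54): line(circ(ql,77,y),(0,0,255))
    line(proj(C,P(q,[[-65,-83,100],[65,-83,100],[65,83,100],[-65,83,100],[-65,-83,100]])),(0,255,0))
    b=proj(C,P(ql,[[-70,-90,103],[62,-90,103],[62,90,103],[-70,90,103],[-70,-90,103]])); line(b,(0,0,255))
    cv2.imwrite(fn,im)
if __name__=='__main__':
    qc=least_squares(res,[530,-48,0],args=(ch,)).x; ql=least_squares(res,[530,-48,0],args=(li,)).x
    overlay(qc,ql,'pics/ov1.png')
E
python3 fit.py
```

```text
chest [532.3 -46.9] -2.84 res [-0.78  2.1  -2.39  0.62 -0.18 -0.45  1.4  -1.43 -0.16  0.27 -0.32  1.34]
 hinge mid [609.2 -50.7 110. ]
lid [514.1 -45.9] -2.8 res [-0.94  1.14 -1.02  0.48  0.12 -0.48  1.15 -0.98  0.6  -0.09]
 hinge mid [591.  -49.6 110. ]
```

View pics/ov1.png

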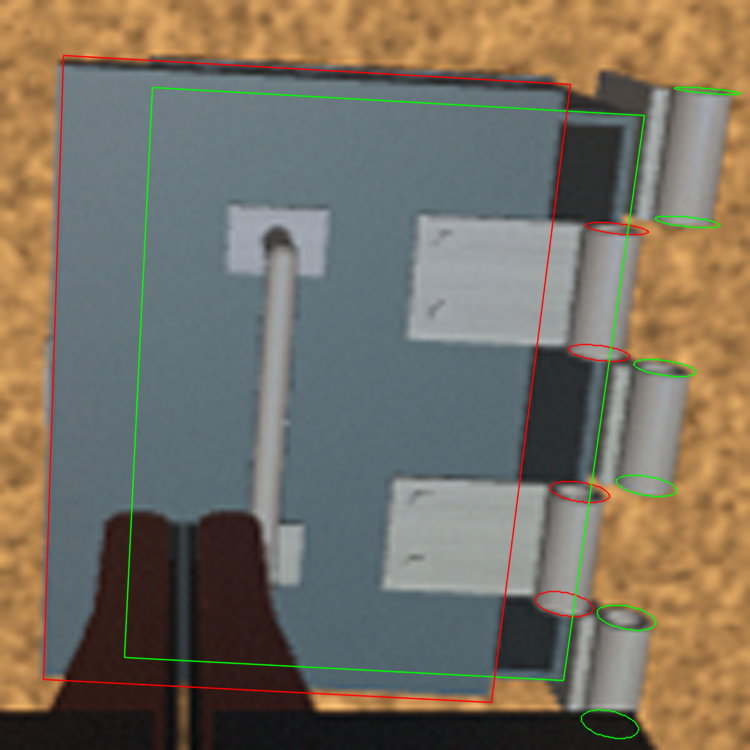

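```bash
python3 - <<'E'
from h import *
to([416,-41,182],-2.8)
E
```

```text
need shift [-0.4297  0.2699  0.9752] turn [-0.0007 -0.0006  0.0484]
```

Emit:
move_arm(motion=[[[-0.2, 0.1, 0.2], [0, 0, 0.02]], [[-0.43, 0.2, 0.5], [0, 0, 0.05]], [[-0.43, 0.27, 0.8], [0, 0, 0.05]], [[-0.43, 0.27, 0.97], [0, 0, 0.05]], [[-0.43, 0.27, 0.97], [0, 0, 0.05]]])

```text
t: 5.38
ee_pos: [414.6, -41.1, 180.9]
orientation: [-3.14, 0.081, 0.006]
ft_force: [0.1, 0.4, 0.5]
width: 0.6
```

Emit:
move_arm(motion=[[[0, 0, 0.3], [0, 0, 0]], [[0, 0, 0.6], [0, 0, 0]], [[0, 0, 0.64], [0, 0, 0]], [[0.02, 0, 0.64], [0, 0, 0]], [[0.04, 0, 0.64], [0, 0, 0]]])

```text
t: 6.0
ee_pos: [423.7, -41.5, 87.9]
orientation: [3.14, -0.079, 0.005]
ft_force: [0.3, 0.1, 0.8]
width: 0.4
```

```bash
python3 - <<'E'
from h import *
did((-.43,.27,.97),(0,0,.05));did((.04,0,.64))
obs(); to([444,-42.5,86],-2.8); C=shot('wrist','w2')
E
```

```text
t 6.00 pos [423.7 -41.5  87.9] yaw -2.89 tilt 0.197 F [0.3 0.1 0.8] M [-0.03 -0.09  0.  ] w 0.4 | cmd [422.  -41.2  86.8] dyaw 0.17
need shift [0.1469 0.001  0.0053] turn [-0.0008 -0.0005 -0.0016]
```

View pics/w2.png

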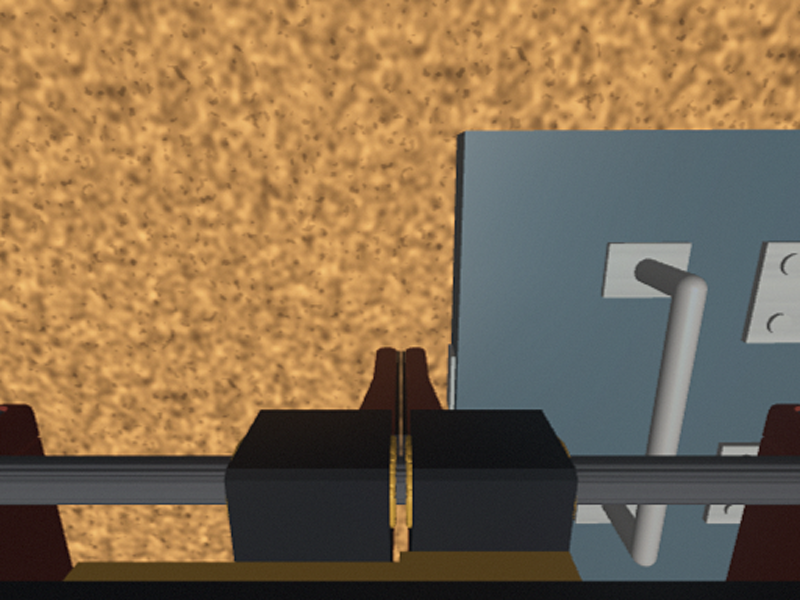

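Emit:
move_arm(motion=[[[0.03, 0, 0], [0, 0, 0]], [[0.06, 0, 0], [0, 0, 0]], [[0.08, 0, 0], [0, 0, 0]], [[0.1, 0, 0], [0, 0, 0]], [[0.11, 0, 0], [0, 0, 0]]])

```text
t: 6.68
ee_pos: [437.6, -42.1, 85.9]
orientation: [-3.14, 0.079, 0.003]
ft_force: [-4.2, 0.3, 1.9]
width: 0.3
```

Emit:
move_arm(motion=[[[0.01, 0, 0], [0, 0, 0]], [[0.02, 0, 0], [0, 0, 0]], [[0.03, 0, 0], [0, 0, 0]], [[0.04, 0, 0], [0, 0, 0]], [[0.05, 0, 0], [0, 0, 0]]])

```text
t: 7.3
ee_pos: [446.0, -42.6, 86.2]
orientation: [3.141, -0.079, -0.0]
ft_force: [-1.8, 0.2, -1.1]
width: 0.4
```

Emit:
move_arm(motion=[[[0.01, 0, 0], [0, 0, 0]], [[0.02, 0, 0], [0, 0, 0]], [[0.03, 0, 0], [0, 0, 0]], [[0.04, 0, 0], [0, 0, 0]], [[0.05, 0, 0], [0, 0, 0]]])

```text
t: 7.92
ee_pos: [453.5, -42.9, 86.2]
orientation: [-3.141, 0.079, -0.0]
ft_force: [-2.5, -0.0, -1.9]
width: 0.4
```

```bash
python3 - <<'E'
from h import *
did((.11,0,0));did((.05,0,0));did((.05,0,0))
obs(); C=shot('wrist','w3')
E
```

```text
t 7.92 pos [453.5 -42.9  86.2] yaw -2.90 tilt 0.002 F [-2.5 -0.  -1.9] M [-0.    0.27 -0.05] w 0.4 | cmd [453.5 -42.8  86.8] dyaw 0.05
```

View pics/w3.png

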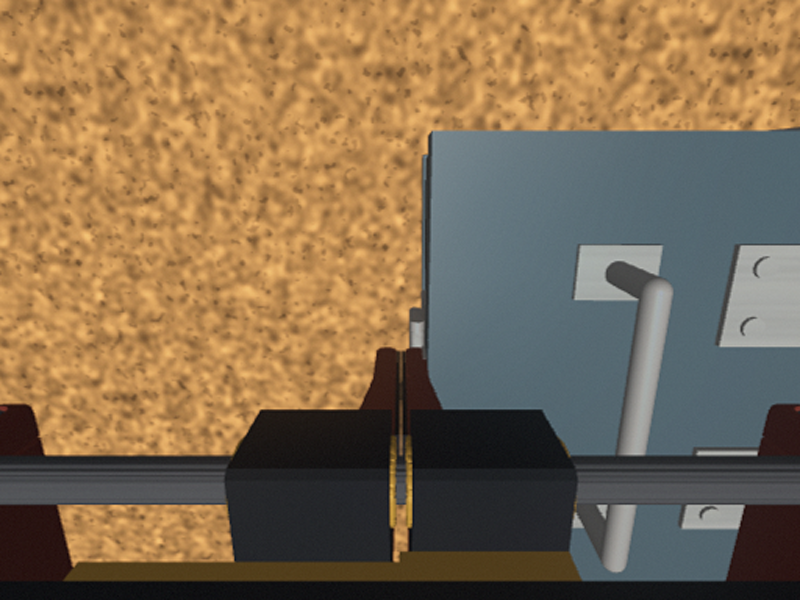

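Emit:
move_arm(motion=[[[0.004, 0, 0], [0, 0, 0]], [[0.008, 0, 0], [0, 0, 0]], [[0.012, 0, 0], [0, 0, 0]], [[0.012, 0, 0], [0, 0, 0]], [[0.012, 0, 0], [0, 0, 0]]])

```text
t: 8.6
ee_pos: [453.9, -42.9, 86.1]
orientation: [-3.14, 0.079, 0.004]
ft_force: [-6.0, -0.7, 4.8]
width: 0.5
```

Emit:
move_arm(motion=[[[0.004, 0, 0], [0, 0, 0]], [[0.008, 0, 0], [0, 0, 0]], [[0.012, 0, 0], [0, 0, 0]], [[0.016, 0, 0], [0, 0, 0]], [[0.016, 0, 0], [0, 0, 0]]])

```text
t: 9.22
ee_pos: [454.2, -42.9, 85.8]
orientation: [-3.14, 0.079, 0.01]
ft_force: [-11.4, -0.2, 7.1]
width: 0.4
```

```bash
python3 - <<'E'
from h import *
did((.012,0,0));did((.016,0,0))
obs(); C=shot('wrist','w4'); shot('scene','s4',crop=(190,150,290,225))
E
```

```text
t 9.22 pos [454.2 -42.9  85.8] yaw -2.88 tilt 0.375 F [-11.4  -0.2   7.1] M [-0.06  1.74  0.01] w 0.4 | cmd [457.7 -43.   86.8] dyaw 0.41
```

View pics/s4.png

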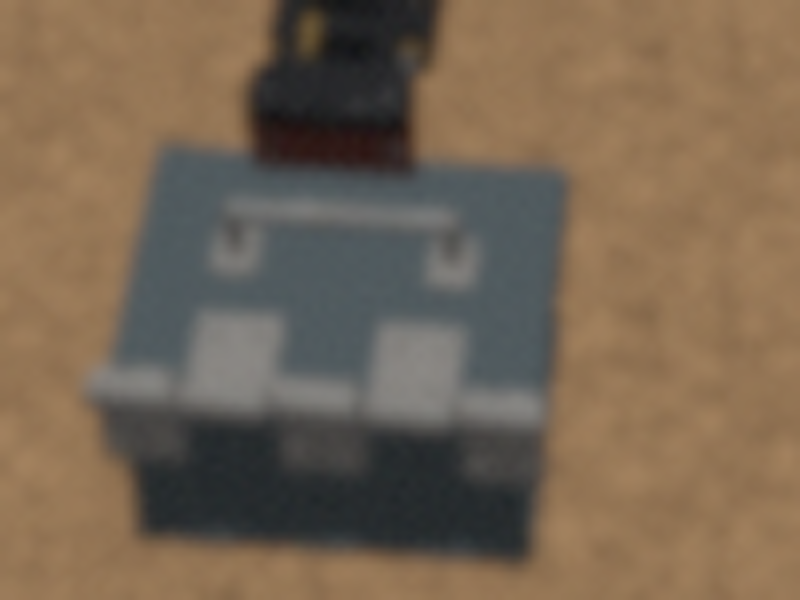

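Emit:
move_arm(motion=[[[-0.1, 0, 0], [0, 0, 0]], [[-0.12, 0, -0.2], [0, 0, 0]], [[-0.12, -0.1, -0.55], [0, 0, 0]], [[-0.12, -0.4, -0.8], [0, 0, -0.1]], [[-0.12, -0.75, -0.8], [0, 0, -0.25]]], gripper=0.5)

```text
t: 9.95
ee_pos: [448.2, 71.3, 209.8]
orientation: [-3.123, -0.335, -0.015]
ft_force: [1.4, 0.3, 0.0]
width: 43.1
```

```bash
python3 - <<'E'
from h import *
did((-.12,-.75,-.8),(0,0,-.25))
obs(); to([450,268,200],90)
E
```

```text
t 9.95 pos [448.2  71.3 209.8] yaw 12.26 tilt 0.548 F [1.4 0.3 0. ] M [-0.02 -0.1   0.01] w 43.1 | cmd [445.3  70.1 206.9] dyaw 0.53
need shift [ 0.3073 -1.2832  0.0469] turn [-0.0000e+00 -1.0000e-03 -1.2982e+00]
```

Emit:
move_arm(motion=[[[0.05, -0.2, 0], [0, 0, -0.16]], [[0.1, -0.45, 0], [0, 0, -0.32]], [[0.15, -0.65, 0], [0, 0, -0.48]], [[0.2, -0.85, 0], [0, 0, -0.64]], [[0.25, -1, 0.05], [0, 0, -0.8]]])

```text
t: 10.58
ee_pos: [451.3, 226.4, 199.5]
orientation: [2.714, 1.582, 0.006]
ft_force: [-0.4, -0.0, -0.1]
width: 43.5
```

```bash
python3 - <<'E'
from h import *
did((.25,-1,.05),(0,0,-.8))
obs(); to([450,268,200],90)
E
```

```text
t 10.57 pos [451.3 226.4 199.5] yaw 60.47 tilt 0.219 F [-0.4 -0.  -0.1] M [-0.03 -0.1   0.05] w 43.5 | cmd [450.5 224.7 199.5] dyaw 0.40
need shift [ 0.2488 -0.1469 -0.0031] turn [ 4.000e-04 -9.000e-04 -4.982e-01]
```

Emit:
move_arm(motion=[[[0.1, -0.1, 0], [0, 0, -0.16]], [[0.25, -0.15, 0], [0, 0, -0.32]], [[0.25, -0.15, 0], [0, 0, -0.5]], [[0.25, -0.15, 0], [0, 0, -0.5]], [[0.25, -0.15, 0], [0, 0, -0.5]]])

```text
t: 11.2
ee_pos: [449.8, 268.3, 198.9]
orientation: [2.224, 2.219, 0.001]
ft_force: [-0.2, -0.1, -0.1]
width: 43.7
```

```bash
python3 - <<'E'
from h import *
did((.25,-.15,0),(0,0,-.5))
obs(); C=shot('wrist','w5')
for n in ("pin_mid","pin_tip"):
    print(n,[(np.round(d["location"],1),round(float(d["p"]),2)) for d in ctrl.pinpoint("wrist",n)][:3])
E
```

```text
t 11.20 pos [449.8 268.3 198.9] yaw 89.88 tilt 0.052 F [-0.2 -0.1 -0.1] M [ 0.11 -0.13 -0.  ] w 43.7 | cmd [449.7 268.4 199.5] dyaw 0.22
pin_mid [(array([515.8, 266.2,  -1. ]), 0.77)]
pin_tip [(array([614.9, 273.6,   4.9]), 0.87)]
```

View pics/w5.png

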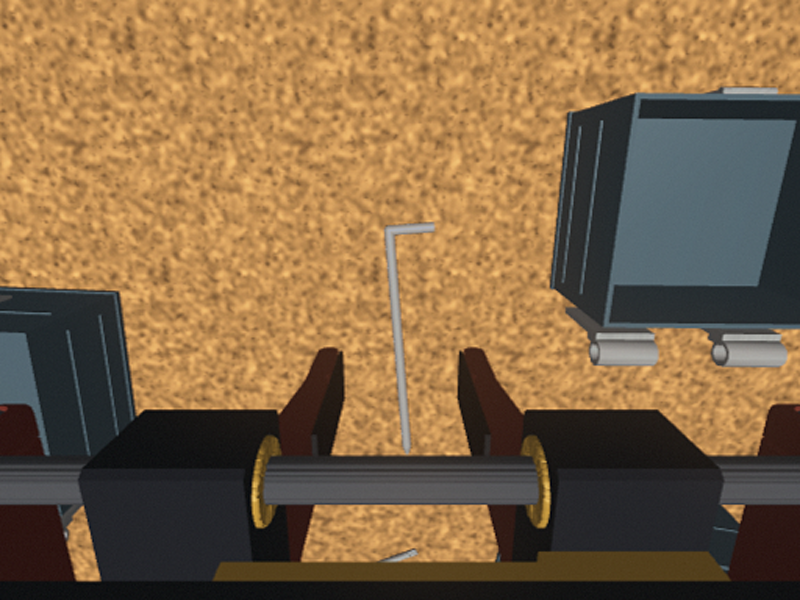

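```bash
python3 - <<'E'
from h import *
d=np.load('pics/w5.npz'); C=(d['K'],d['R'],d['t'])
px=d['px']; cv2.imwrite('pics/w5c.png',cv2.resize(px[130:300,220:310],None,fx=3.5,fy=3.5,interpolation=cv2.INTER_CUBIC))
for uv in [(391,231),(433,227),(407,450)]:
    print(ray(C,np.array(uv)/1.5625-.3,4).round(1))
E
```

```text
[419.6 261.    4. ]
[416.6 293.6   4. ]
[615.3 274.1   4. ]
```

View pics/w5c.png

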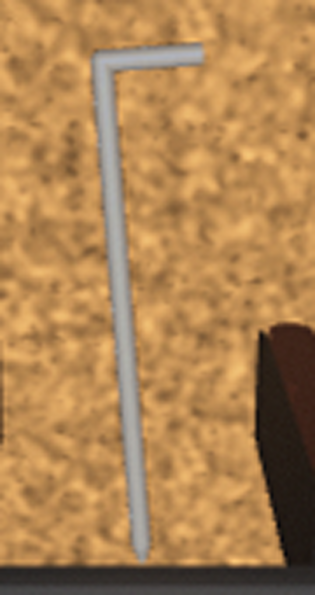

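```bash
python3 - <<'E'
from h import *
to([513,267,160],42)
E
```

```text
need shift [-0.0102  0.4219  0.2638] turn [ 2.000e-04 -9.000e-04  8.018e-01]
```

Emit:
move_arm(motion=[[[0, 0.1, 0.05], [0, 0, 0.16]], [[0, 0.2, 0.1], [0, 0, 0.32]], [[0, 0.3, 0.15], [0, 0, 0.48]], [[-0.01, 0.42, 0.2], [0, 0, 0.65]], [[-0.01, 0.42, 0.26], [0, 0, 0.82]]], gripper=0.4)

```text
t: 11.98
ee_pos: [514.1, 266.8, 159.6]
orientation: [-2.948, -1.086, -0.002]
ft_force: [0.2, -0.2, 0.5]
width: 35.0
```

Emit:
move_arm(motion=[[[0, 0, 0], [0, 0, 0.17]], [[0, 0, 0], [0, 0, 0.34]], [[0, 0, 0.1], [0, 0, 0.51]], [[0, 0, 0.2], [0, 0, 0.68]], [[0, 0, 0.25], [0, 0, 0.85]]])

```text
t: 12.6
ee_pos: [512.3, 266.6, 121.4]
orientation: [3.128, -0.288, -0.001]
ft_force: [0.6, 0.5, 0.4]
width: 35.0
```

Emit:
move_arm(motion=[[[0, 0, 0], [0, 0, 0.17]], [[0, 0, 0], [0, 0, 0.34]], [[0, 0, 0], [0, 0, 0.51]], [[0, 0, 0], [0, 0, 0.68]], [[0, 0, 0.1], [0, 0, 0.85]]])

```text
t: 13.22
ee_pos: [513.7, 267.2, 108.1]
orientation: [-2.697, 1.606, -0.002]
ft_force: [-0.1, -0.1, -0.3]
width: 35.3
```

```bash
python3 - <<'E'
from h import *
did((-.01,.42,.26),(0,0,.82));did((0,0,.25),(0,0,.85));did((0,0,.1),(0,0,.85))
obs(); to([513,267,40],-86.2)
E
```

```text
t 13.22 pos [513.7 267.2 108.1] yaw -61.53 tilt 0.157 F [-0.1 -0.1 -0.3] M [-0.09  0.01  0.02] w 35.3 | cmd [512.7 267.1 108.1] dyaw 0.45
need shift [ 0.0014 -0.0009  0.4538] turn [-0.0008  0.0005  0.4184]
```

Emit:
move_arm(motion=[[[0, 0, 0.1], [0, 0, 0.17]], [[0, 0, 0.2], [0, 0, 0.34]], [[0, 0, 0.35], [0, 0, 0.42]], [[0, 0, 0.45], [0, 0, 0.42]], [[0, 0, 0.45], [0, 0, 0.42]]])

```text
t: 13.85
ee_pos: [511.9, 266.5, 38.6]
orientation: [2.292, -2.146, -0.001]
ft_force: [0.7, -0.2, -0.6]
width: 34.9
```

```bash
python3 - <<'E'
from h import *
did((0,0,.45),(0,0,.42))
obs(); C=shot('wrist','w6')
E
```

```text
t 13.85 pos [511.9 266.5  38.6] yaw -86.24 tilt 0.128 F [ 0.7 -0.2 -0.6] M [0.03 0.05 0.03] w 34.9 | cmd [512.8 267.1  40.6] dyaw 0.19
```

View pics/w6.png

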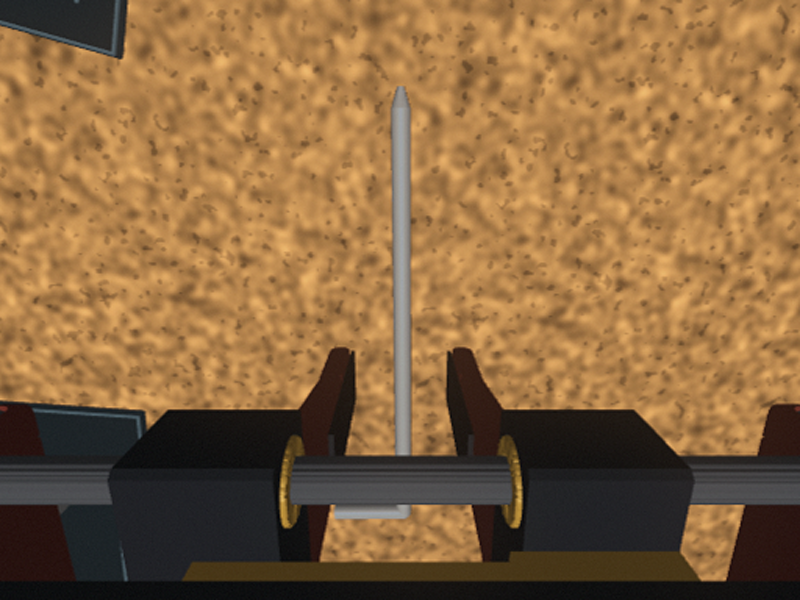

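Emit:
move_arm(motion=[[[0, 0, 0.12], [0, 0, 0]], [[0, 0, 0.22], [0, 0, 0]], [[0, 0, 0.25], [0, 0, 0]], [[0, 0, 0.25], [0, 0, 0]], [[0, 0, 0.25], [0, 0, 0]]])

```text
t: 14.52
ee_pos: [512.9, 267.1, 2.4]
orientation: [-2.292, 2.148, -0.0]
ft_force: [0.0, -0.7, 0.5]
width: 35.2
```

Emit:
move_arm(motion=[[[0, 0, 0], [0, 0, 0]], [[0, 0, 0], [0, 0, 0]], [[0, 0, 0], [0, 0, 0]], [[0, 0, 0], [0, 0, 0]], [[0, 0, 0], [0, 0, 0]]], gripper=0)

```text
t: 15.15
ee_pos: [512.7, 267.0, 2.4]
orientation: [-2.292, 2.148, -0.0]
ft_force: [0.1, 0.1, 2.6]
width: 7.4
```

```bash
python3 - <<'E'
from h import *
did((0,0,.25))
obs(); to([608,-255,160],-2.8)
E
```

```text
t 15.15 pos [512.7 267.    2.4] yaw -86.29 tilt 0.010 F [0.1 0.1 2.6] M [-0.06  0.1   0.05] w 7.4 | cmd [512.8 267.2   3.1] dyaw 0.05
need shift [ 3.514  -0.409  -1.0485] turn [-1.0000e-03  1.0000e-04 -1.3916e+00]
```

Emit:
move_arm(motion=[[[0, 0, -0.1], [0, 0, 0]], [[0, 0, -0.35], [0, 0, 0]], [[0, 0, -0.65], [0, 0, 0]], [[0, 0, -0.95], [0, 0, 0]], [[0.1, 0, -1], [0, 0, 0]]])

```text
t: 15.78
ee_pos: [515.5, 253.2, 156.1]
orientation: [-2.289, 2.143, -0.004]
ft_force: [-0.5, 0.1, -1.6]
width: 6.7
```

Emit:
move_arm(motion=[[[0.2, 0, -0.1], [0, 0, 0]], [[0.4, 0, -0.2], [0, 0, 0]], [[0.6, 0, -0.25], [0, 0, 0]], [[0.8, 0, -0.25], [0, 0, 0]], [[1, 0, -0.25], [0, 0, 0]]])

```text
t: 16.4
ee_pos: [522.3, 100.6, 189.0]
orientation: [2.291, -2.148, -0.001]
ft_force: [-0.1, -0.2, -0.7]
width: 7.3
```

Emit:
move_arm(motion=[[[0.2, 0, 0], [0, 0, 0]], [[0.4, 0, 0], [0, 0, -0.1]], [[0.6, 0, 0], [0, 0, -0.2]], [[0.8, 0, 0], [0, 0, -0.3]], [[1, 0, 0], [0, 0, -0.4]]])

```text
t: 17.02
ee_pos: [531.8, -48.8, 188.8]
orientation: [2.69, -1.62, -0.003]
ft_force: [0.4, 0.1, -1.1]
width: 7.4
```

```bash
python3 - <<'E'
from h import *
did((.1,0,-1));did((1,0,-.25));did((1,0,0),(0,0,-.4))
obs(); to([608,-255,190],-2.8)
E
```

```text
t 17.02 pos [531.8 -48.8 188.8] yaw -62.12 tilt 0.112 F [ 0.4  0.1 -1.1] M [-0.04  0.02  0.04] w 7.4 | cmd [533.1 -47.3 190.3] dyaw 0.23
need shift [1.458  0.2013 0.0015] turn [-1.000e-03 -1.000e-04 -9.916e-01]
```

Emit:
move_arm(motion=[[[0.2, 0, 0], [0, 0, -0.17]], [[0.4, 0.03, 0], [0, 0, -0.34]], [[0.6, 0.06, 0], [0, 0, -0.5]], [[0.8, 0.1, 0], [0, 0, -0.67]], [[1, 0.15, 0], [0, 0, -0.83]]])

```text
t: 17.65
ee_pos: [581.8, -191.8, 188.6]
orientation: [-3.123, 0.333, 0.003]
ft_force: [0.9, 0.4, -0.3]
width: 7.2
```

```bash
python3 - <<'E'
from h import *
did((1,.15,0),(0,0,-.83))
obs(); to([598.5,-264,160],-2.8)
E
```

```text
t 17.65 pos [ 581.8 -191.8  188.6] yaw -12.18 tilt 0.123 F [ 0.9  0.4 -0.3] M [-0.05 -0.12  0.04] w 7.2 | cmd [ 582.9 -190.6  190.3] dyaw 0.34
need shift [0.2075 0.4554 0.2014] turn [-0.0008 -0.0005 -0.1616]
```

Emit:
move_arm(motion=[[[0.1, 0.2, 0], [0, 0, -0.1]], [[0.2, 0.4, 0.1], [0, 0, -0.16]], [[0.21, 0.46, 0.2], [0, 0, -0.16]], [[0.21, 0.46, 0.2], [0, 0, -0.16]], [[0.21, 0.46, 0.2], [0, 0, -0.16]]])

```text
t: 18.27
ee_pos: [598.2, -263.8, 159.5]
orientation: [-3.14, 0.079, 0.001]
ft_force: [0.5, 0.4, -0.2]
width: 7.1
```

```bash
python3 - <<'E'
from h import *
did((.21,.46,.2),(0,0,-.16))
obs(); C=shot('wrist','w7'); shot('side','sd7',crop=(220,130,380,250))
E
```

```text
t 18.27 pos [ 598.2 -263.8  159.5] yaw -2.90 tilt 0.065 F [ 0.5  0.4 -0.2] M [-0.07 -0.04 -0.06] w 7.1 | cmd [ 598.7 -264.8  160.2] dyaw 0.09
```

View pics/w7.png

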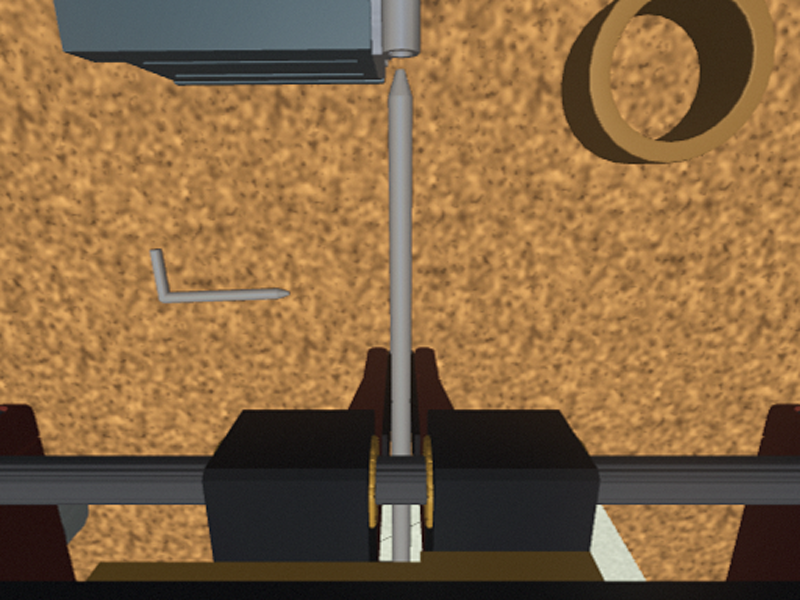

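View pics/sd7.png

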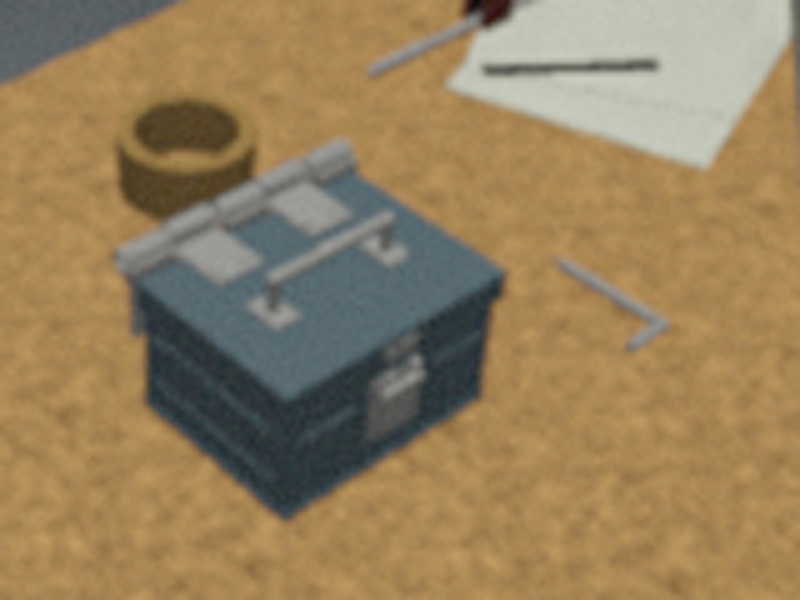

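```bash
python3 - <<'E'
from h import *
d=np.load('pics/w7.npz'); C=(d['K'],d['R'],d['t'])
px=d['px']; cv2.imwrite('pics/w7c.png',cv2.resize(px[0:80,220:300],None,fx=7,fy=7,interpolation=cv2.INTER_CUBIC))
print(ray(C,np.array([402,52])/1.5625-.3,110).round(1), ray(C,np.array([400,70])/1.5625-.3,161.1).round(1),ray(C,np.array([402,350])/1.5625-.3,161.1).round(1))
E
```

```text
[ 604.3 -140.9  110. ] [ 602.8 -157.1  161.1] [ 598.7 -253.   161.1]
```

View pics/w7c.png

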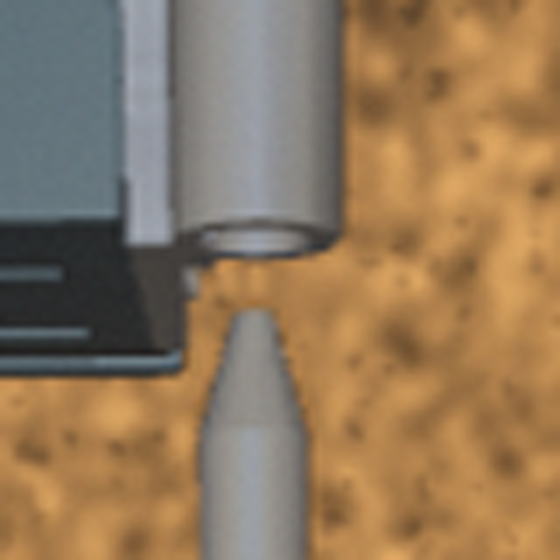

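Emit:
move_arm(motion=[[[0, 0, 0.12], [0, 0, 0]], [[0, 0, 0.24], [0, 0, 0]], [[0.003, 0, 0.34], [0, 0, 0]], [[0.003, 0, 0.34], [0, 0, 0]], [[0.003, 0, 0.34], [0, 0, 0]]])

```text
t: 19.0
ee_pos: [599.3, -264.9, 108.7]
orientation: [3.141, -0.079, 0.0]
ft_force: [-0.4, 0.5, -0.4]
width: 6.9
```

```bash
python3 - <<'E'
from h import *
did((.003,0,.34))
obs(); C=shot('wrist','w8',crop=(200,0,320,90)); shot('scene','sc8',crop=(150,140,270,230)); shot('side','sd8',crop=(230,110,390,230))
E
```

```text
t 19.00 pos [ 599.3 -264.9  108.7] yaw -2.90 tilt 0.006 F [-0.4  0.5 -0.4] M [-0.01 -0.06  0.01] w 6.9 | cmd [ 599.2 -264.7  109.2] dyaw 0.05
```

View pics/w8.png

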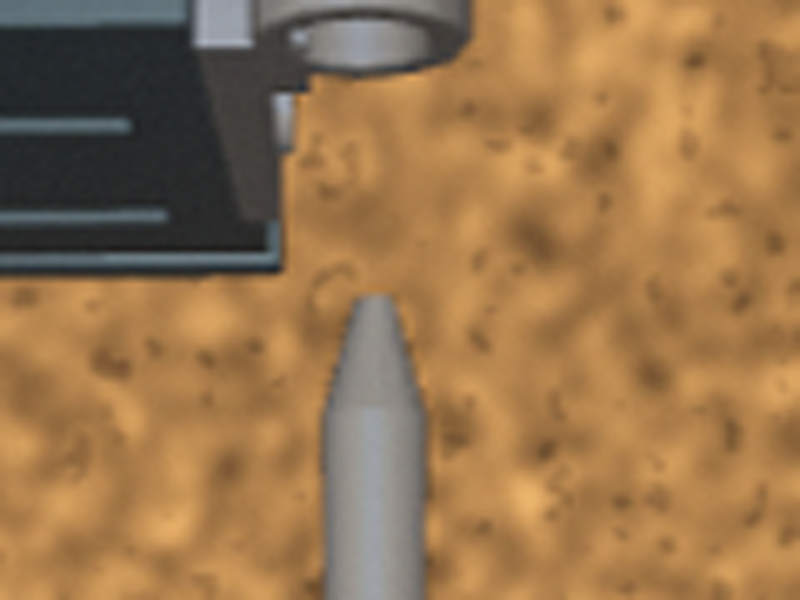

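View pics/sc8.png

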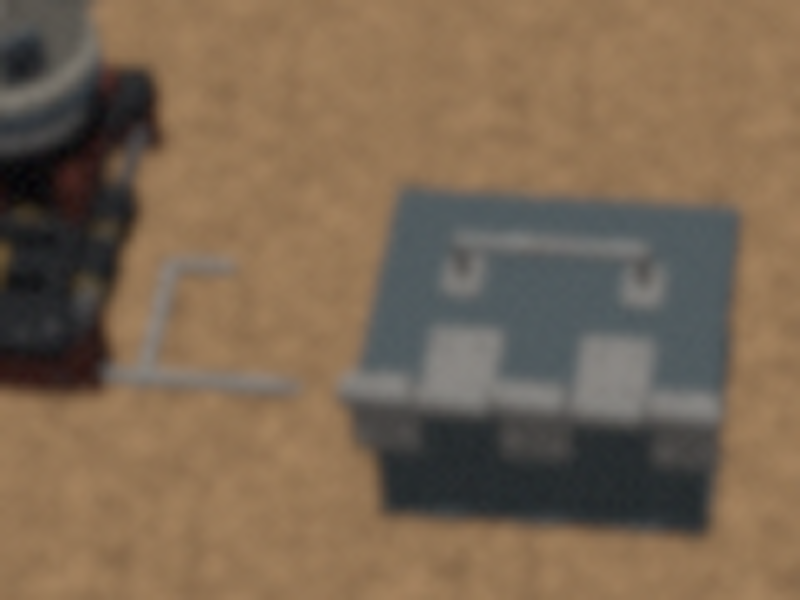

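View pics/sd8.png

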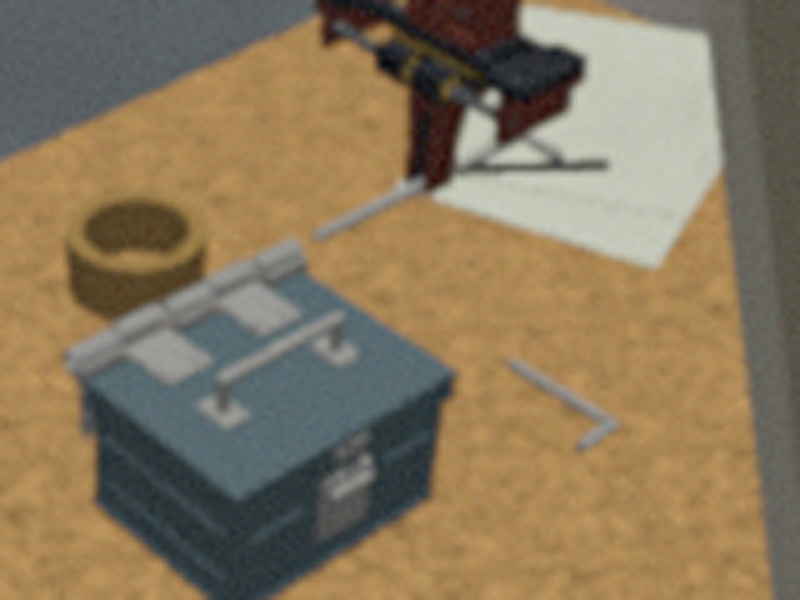

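```bash
python3 - <<'E'
from h import *
a=np.radians(-2.84); yd=np.array([-np.sin(a),np.cos(a),0])
hm=np.array([609.2,-50.4,110]); 
TC=np.array([599.3,-264.9,110.3]); 
for n,crop,s in(('sd8',(235,110,335,190),8),('sc8',(150,170,270,230),6.5)):
    d=np.load('pics/%s.npz'%n); C=(d['K'],d['R'],d['t'])
    im=cv2.resize(d['px'][crop[1]:crop[3],crop[0]:crop[2]],None,fx=s,fy=s,interpolation=cv2.INTER_CUBIC)
    def L(X,col): 
        uv=((proj(C,np.array(X))-np.array(crop[:2])+.5)*s).astype(int); cv2.polylines(im,[uv],False,col,1,cv2.LINE_AA)
    L([hm-91*yd,hm+91*yd],(0,255,0))
    L([TC+8*yd,TC+107*yd],(0,0,255))
    u=np.array([np.cos(a),np.sin(a),0])
    for k in(-91,91): L([hm+k*yd+8*(np.cos(t)*u+np.sin(t)*np.array([0,0,1])) for t in np.linspace(0,6.3,30)],(0,255,0))
    cv2.imwrite('pics/%s_o.png'%n,im)
E
```

```text
(no output)
```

View pics/sd8_o.png

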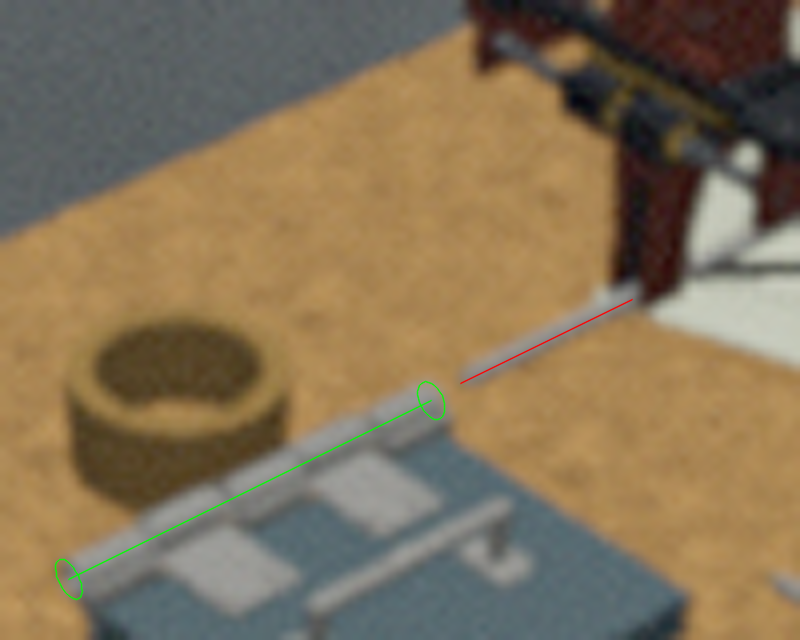

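View pics/sc8_o.png

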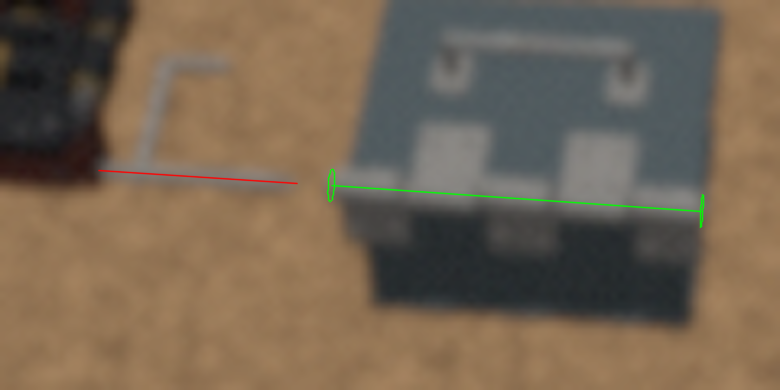

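Emit:
move_arm(motion=[[[-0.004, -0.04, 0], [0, 0, 0]], [[-0.004, -0.08, 0], [0, 0, 0]], [[-0.004, -0.11, 0], [0, 0, 0]], [[-0.004, -0.14, 0], [0, 0, 0]], [[-0.004, -0.17, 0], [0, 0, 0]]])

```text
t: 19.77
ee_pos: [599.8, -238.9, 108.7]
orientation: [-3.141, 0.079, 0.0]
ft_force: [-0.3, 0.5, -0.7]
width: 6.9
```

```bash
python3 - <<'E'
from h import *
did((-.004,-.17,0))
obs(); C=shot('wrist','w9',crop=(200,0,320,90))
E
```

```text
t 19.77 pos [ 599.8 -238.9  108.7] yaw -2.89 tilt 0.002 F [-0.3  0.5 -0.7] M [-0.05 -0.13 -0.01] w 6.9 | cmd [ 599.9 -239.2  109.2] dyaw 0.06
```

View pics/w9.png

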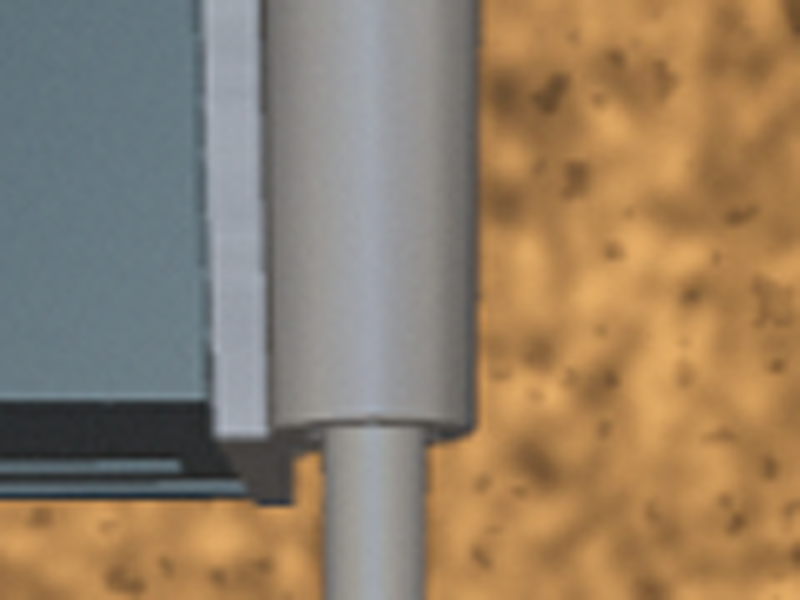

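Emit:
move_arm(motion=[[[0, -0.04, 0], [0, 0, 0]], [[0, -0.08, 0], [0, 0, 0]], [[0, -0.12, 0], [0, 0, 0]], [[0, -0.16, 0], [0, 0, 0]], [[0, -0.2, 0], [0, 0, 0]]])

```text
t: 20.45
ee_pos: [601.3, -208.9, 108.7]
orientation: [-3.141, 0.079, 0.0]
ft_force: [-0.2, -0.7, -1.4]
width: 7.3
```

Emit:
move_arm(motion=[[[0, -0.02, 0], [0, 0, 0]], [[0, -0.04, 0], [0, 0, 0]], [[0, -0.06, 0], [0, 0, 0]], [[0, -0.08, 0], [0, 0, 0]], [[0, -0.1, 0], [0, 0, 0]]])

```text
t: 21.08
ee_pos: [602.2, -194.3, 108.7]
orientation: [3.141, -0.079, 0.0]
ft_force: [1.1, 0.3, -0.9]
width: 7.2
```

Emit:
move_arm(motion=[[[0, -0.03, 0], [0, 0, 0]], [[0, -0.06, 0], [0, 0, 0]], [[0, -0.09, 0], [0, 0, 0]], [[0, -0.12, 0], [0, 0, 0]], [[0, -0.15, 0], [0, 0, 0]]])

```text
t: 21.7
ee_pos: [603.2, -171.6, 108.7]
orientation: [3.141, -0.079, 0.0]
ft_force: [0.8, -0.8, -0.8]
width: 6.7
```

Emit:
move_arm(motion=[[[0, -0.02, 0], [0, 0, 0]], [[0, -0.04, 0], [0, 0, 0]], [[0, -0.06, 0], [0, 0, 0]], [[0, -0.08, 0], [0, 0, 0]], [[0, -0.08, 0], [0, 0, 0]]])

```text
t: 22.32
ee_pos: [603.9, -159.6, 108.7]
orientation: [-3.14, 0.079, -0.0]
ft_force: [0.9, 0.1, -1.6]
width: 6.9
```

```bash
python3 - <<'E'
from h import *
did((0,-.2,0));did((0,-.1,0));did((0,-.15,0));did((0,-.08,0))
obs(); C=shot('wrist','w10')
E
```

```text
t 22.32 pos [ 603.9 -159.6  108.7] yaw -2.88 tilt 0.007 F [ 0.9  0.1 -1.6] M [ 0.03 -0.18 -0.05] w 6.9 | cmd [ 603.9 -159.8  109.3] dyaw 0.05
```

View pics/w10.png

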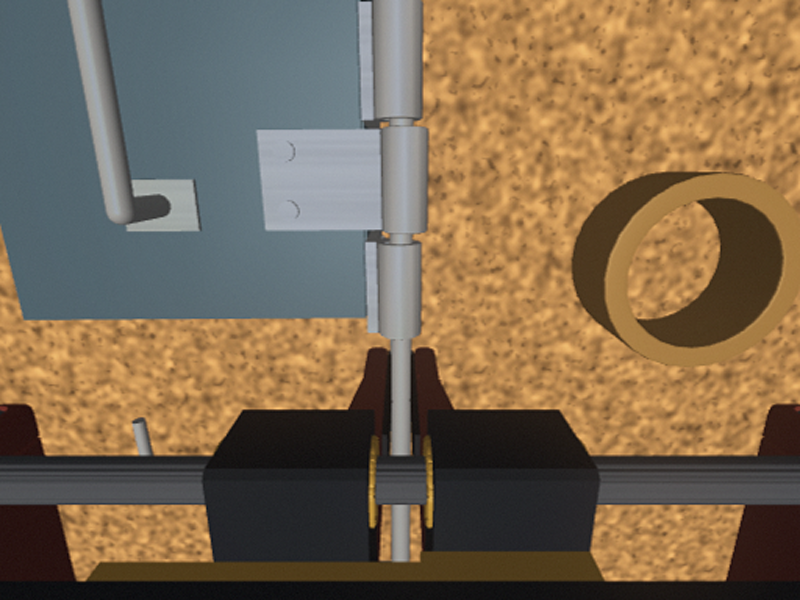

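Emit:
move_arm(motion=[[[0, 0, 0], [0, 0, 0]], [[0, 0, 0], [0, 0, 0]], [[0, 0, 0.03], [0, 0, 0]], [[0, 0.2, 0.03], [0, 0, 0]], [[0, 0.46, 0.03], [0, 0, 0]]], gripper=0.3)

```text
t: 23.0
ee_pos: [600.3, -228.8, 103.8]
orientation: [-3.14, 0.077, 0.001]
ft_force: [-0.3, 0.1, 0.6]
width: 26.6
```

```bash
python3 - <<'E'
from h import *
did((0,.46,.03))
obs(); C=shot('wrist','w11'); shot('side','sd11',crop=(235,110,335,190)); shot('scene','sc11',crop=(150,170,270,230))
E
```

```text
t 23.00 pos [ 600.3 -228.8  103.8] yaw -2.80 tilt 0.033 F [-0.3  0.1  0.6] M [-0.02 -0.13 -0.02] w 26.6 | cmd [ 600.4 -228.7  104.7] dyaw 0.12
```

View pics/w11.png

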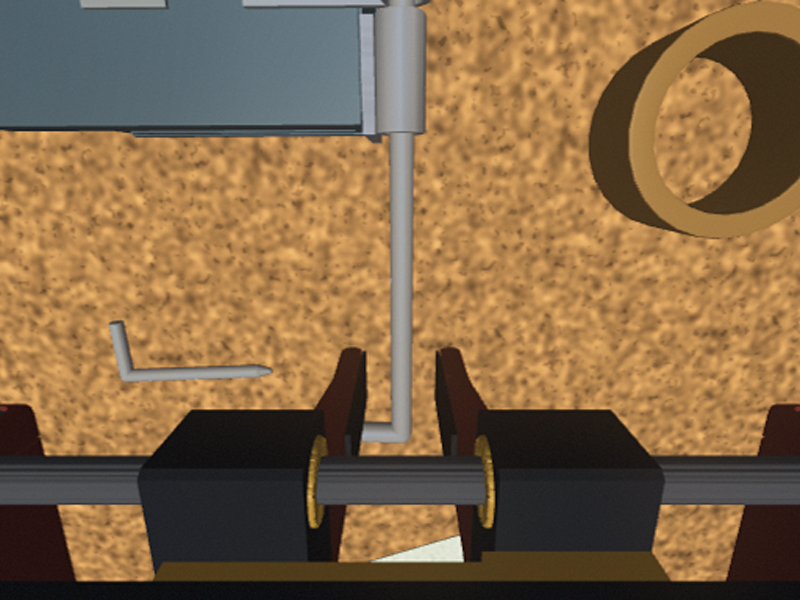

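View pics/sd11.png

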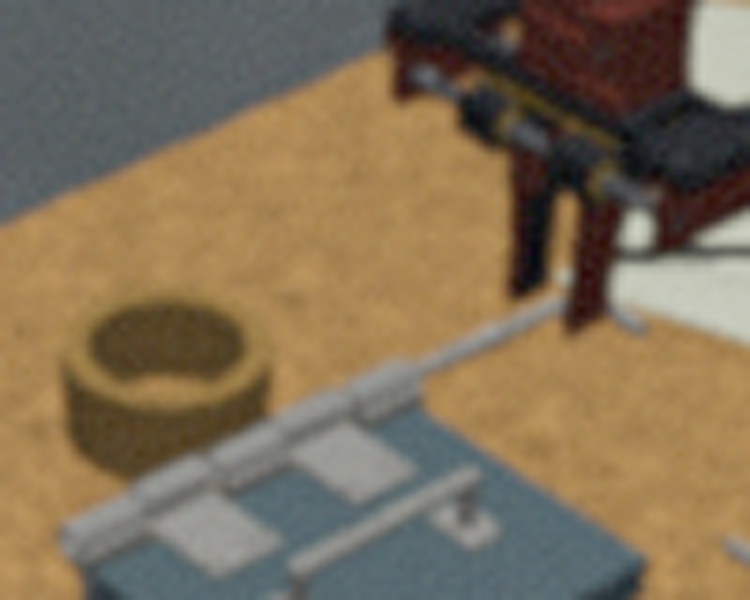

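View pics/sc11.png

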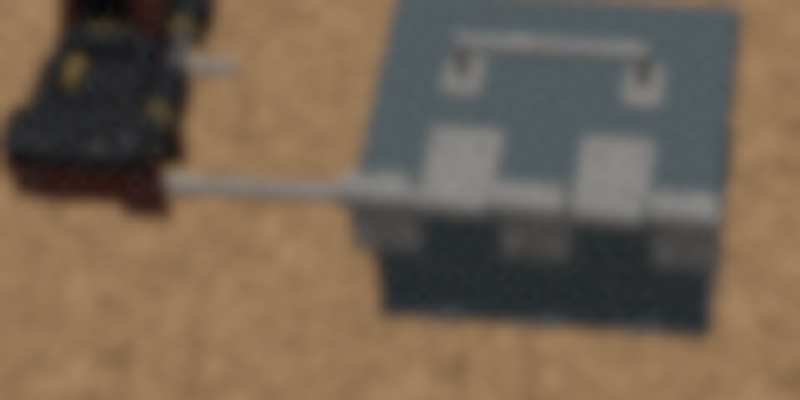

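Emit:
move_arm(motion=[[[0, 0, 0], [0, 0, 0]], [[0, 0, 0], [0, 0, 0]], [[0, 0, 0], [0, 0, 0]], [[0, 0, 0], [0, 0, 0]], [[0, 0, 0], [0, 0, 0]]], gripper=0)

```text
t: 23.78
ee_pos: [600.4, -228.5, 104.2]
orientation: [-3.141, 0.079, 0.0]
ft_force: [-0.1, 0.4, 0.3]
width: 7.0
```

Emit:
move_arm(motion=[[[0, 0, -0.008], [0, 0, 0]], [[0, -0.02, -0.014], [0, 0, 0]], [[0, -0.04, -0.014], [0, 0, 0]], [[0, -0.06, -0.014], [0, 0, 0]], [[0, -0.08, -0.014], [0, 0, 0]]])

```text
t: 24.4
ee_pos: [601.0, -216.6, 106.2]
orientation: [3.141, -0.079, 0.0]
ft_force: [0.2, -0.8, -1.8]
width: 6.9
```

Emit:
move_arm(motion=[[[0, -0.025, 0], [0, 0, 0]], [[0, -0.05, 0], [0, 0, 0]], [[0, -0.075, 0], [0, 0, 0]], [[0, -0.1, 0], [0, 0, 0]], [[0, -0.13, 0], [0, 0, 0]]])

```text
t: 25.02
ee_pos: [602.0, -197.1, 106.3]
orientation: [3.141, -0.079, 0.0]
ft_force: [0.4, -1.1, -0.9]
width: 7.2
```

Emit:
move_arm(motion=[[[0, -0.025, 0], [0, 0, 0]], [[0, -0.05, 0], [0, 0, 0]], [[0, -0.075, 0], [0, 0, 0]], [[0, -0.1, 0], [0, 0, 0]], [[0, -0.13, 0], [0, 0, 0]]])

```text
t: 25.65
ee_pos: [602.9, -177.6, 106.3]
orientation: [-3.141, 0.079, -0.0]
ft_force: [1.2, -1.0, -0.8]
width: 7.0
```

```bash
python3 - <<'E'
from h import *
did((0,-.08,-.014));did((0,-.13,0));did((0,-.13,0))
obs(); C=shot('wrist','w12')
E
```

```text
t 25.65 pos [ 602.9 -177.6  106.3] yaw -2.90 tilt 0.001 F [ 1.2 -1.  -0.8] M [-0.23 -0.12  0.07] w 7.0 | cmd [ 603.  -177.8  106.9] dyaw 0.05
```

View pics/w12.png

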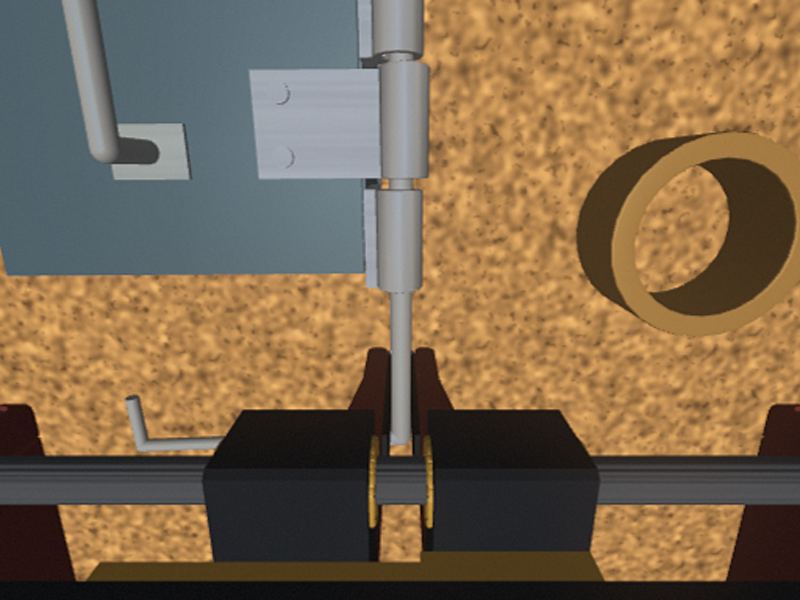

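Emit:
move_arm(motion=[[[0, -0.03, 0], [0, 0, 0]], [[0, -0.06, 0], [0, 0, 0]], [[0, -0.09, 0], [0, 0, 0]], [[0, -0.12, 0], [0, 0, 0]], [[0, -0.147, 0], [0, 0, 0]]])

```text
t: 26.32
ee_pos: [604.3, -155.9, 106.5]
orientation: [3.14, -0.079, 0.001]
ft_force: [-0.1, -1.7, 0.2]
width: 7.1
```

```bash
python3 - <<'E'
from h import *
did((0,-.147,0))
obs(); C=shot('wrist','w13')
E
```

```text
t 26.32 pos [ 604.3 -155.9  106.5] yaw -2.88 tilt 0.047 F [-0.1 -1.7  0.2] M [-0.51 -0.11  0.  ] w 7.1 | cmd [ 604.1 -155.8  106.9] dyaw 0.08
```

View pics/w13.png

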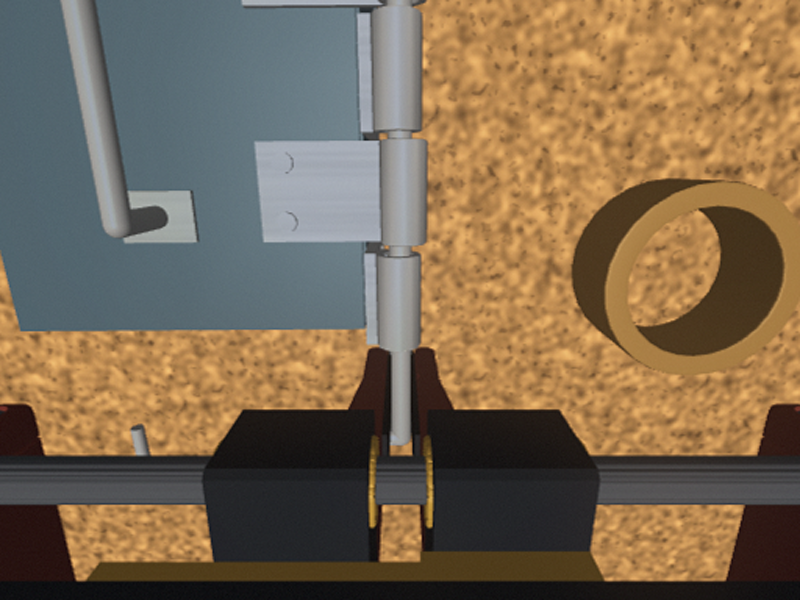

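Emit:
move_arm(motion=[[[0, 0, 0], [0, 0, 0]], [[0, 0, 0], [0, 0, 0]], [[0, 0, -0.1], [0, 0, 0]], [[0, 0, -0.17], [0, 0, 0]], [[0, 0.2, -0.17], [0, 0, 0]]], gripper=0.3)

```text
t: 27.0
ee_pos: [603.7, -185.1, 133.9]
orientation: [3.14, -0.076, 0.004]
ft_force: [-0.1, -0.2, -0.6]
width: 26.4
```

Emit:
move_arm(motion=[[[0, 0.18, 0], [0, 0, 0]], [[0, 0.18, 0], [0, 0, 0]], [[0, 0.18, 0], [0, 0, 0]], [[0, 0.18, 0], [0, 0, 0]], [[0, 0.18, 0], [0, 0, 0]]], gripper=0)

```text
t: 27.62
ee_pos: [601.2, -212.0, 131.8]
orientation: [-3.141, 0.078, 0.0]
ft_force: [0.2, -0.4, -0.0]
width: 0.5
```

```bash
python3 - <<'E'
from h import *
did((0,.2,-.17));did((0,.18,0))
obs(); C=shot('wrist','w14'); shot('side','sd14',crop=(235,110,335,190))
E
```

```text
t 27.62 pos [ 601.2 -212.   131.8] yaw -2.84 tilt 0.010 F [ 0.2 -0.4 -0. ] M [-0.05 -0.1   0.01] w 0.5 | cmd [ 601.2 -212.7  132.4] dyaw 0.08
```

View pics/w14.png

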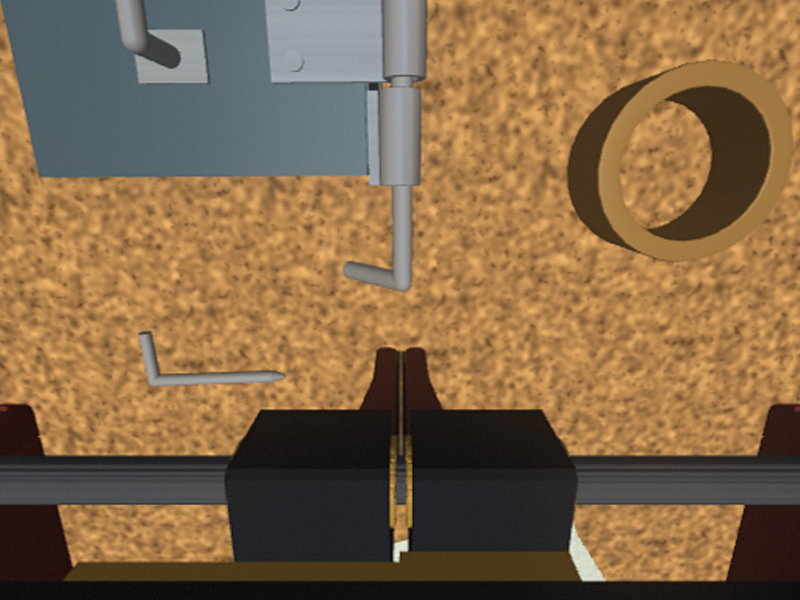

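View pics/sd14.png

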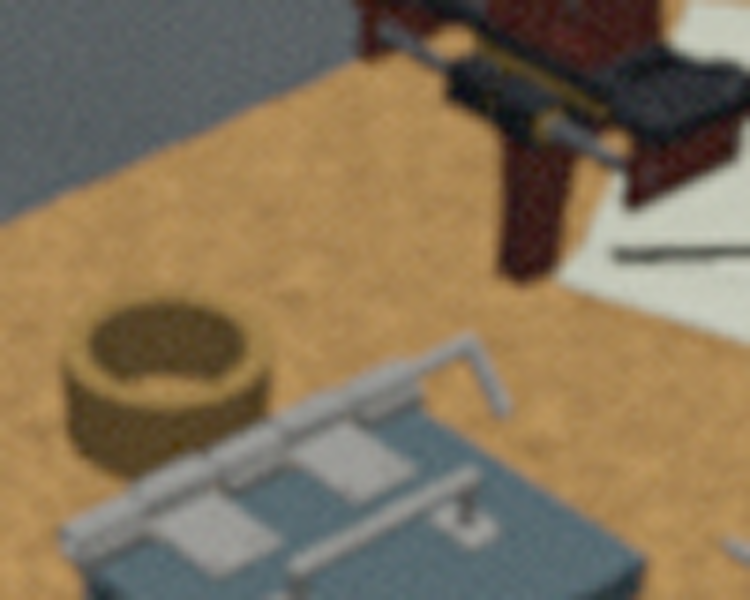

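Emit:
move_arm(motion=[[[0, 0, 0.1], [0, 0, 0]], [[0, 0, 0.2], [0, 0, 0]], [[0, -0.04, 0.21], [0, 0, 0]], [[0, -0.08, 0.21], [0, 0, 0]], [[0, -0.1, 0.21], [0, 0, 0]]])

```text
t: 28.35
ee_pos: [602.2, -197.3, 100.6]
orientation: [3.141, -0.079, 0.001]
ft_force: [-0.2, 0.3, -0.5]
width: -0.0
```

Emit:
move_arm(motion=[[[0, -0.03, 0], [0, 0, 0]], [[0, -0.06, 0], [0, 0, 0]], [[0, -0.09, 0], [0, 0, 0]], [[0, -0.12, 0], [0, 0, 0]], [[0, -0.14, 0], [0, 0, 0]]])

```text
t: 28.98
ee_pos: [603.1, -176.6, 100.4]
orientation: [3.14, -0.079, 0.0]
ft_force: [0.5, -0.9, 0.1]
width: 0.7
```

```bash
python3 - <<'E'
from h import *
did((0,-.1,.21));did((0,-.14,0))
obs(); C=shot('wrist','w15'); shot('side','sd15',crop=(235,110,335,190))
E
```

```text
t 28.98 pos [ 603.1 -176.6  100.4] yaw -2.88 tilt 0.016 F [ 0.5 -0.9  0.1] M [-0.2  -0.21  0.02] w 0.7 | cmd [ 603.  -176.8  100.9] dyaw 0.05
```

View pics/w15.png

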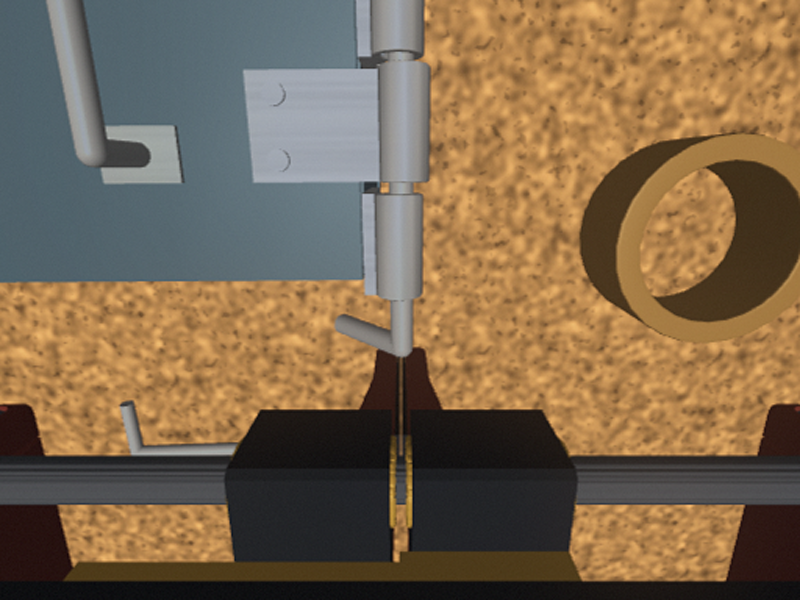

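View pics/sd15.png

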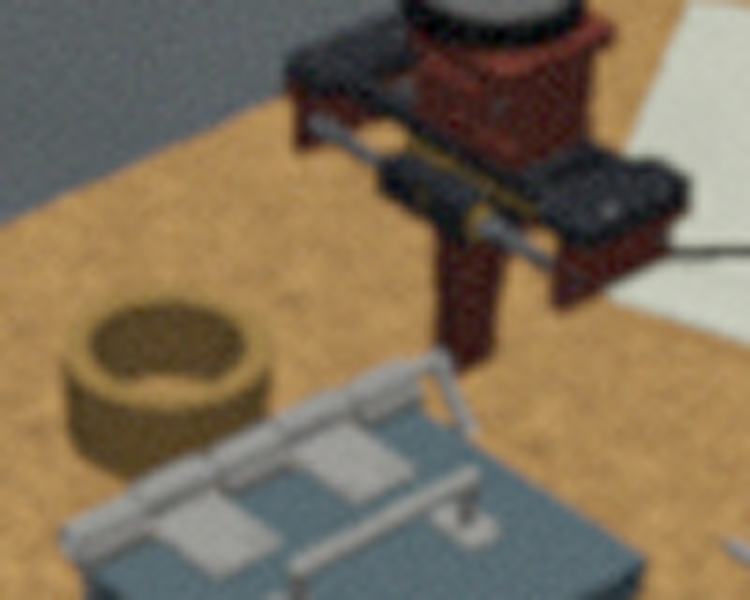

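Emit:
move_arm(motion=[[[0, -0.02, 0], [0, 0, 0]], [[0, -0.04, 0], [0, 0, 0]], [[0, -0.06, 0], [0, 0, 0]], [[0, -0.08, 0], [0, 0, 0]], [[0, -0.09, 0], [0, 0, 0]]])

```text
t: 29.7
ee_pos: [603.6, -163.1, 100.3]
orientation: [-3.141, 0.079, 0.0]
ft_force: [0.1, -0.0, -1.2]
width: 0.3
```

Emit:
move_arm(motion=[[[0, -0.006, 0], [0, 0, 0]], [[0, -0.012, 0], [0, 0, 0]], [[0, -0.018, 0], [0, 0, 0]], [[0, -0.022, 0], [0, 0, 0]], [[0, -0.026, 0], [0, 0, 0]]])

```text
t: 30.32
ee_pos: [603.8, -160.5, 100.4]
orientation: [3.139, -0.079, 0.0]
ft_force: [-0.7, -7.5, -0.3]
width: 0.5
```

```bash
python3 - <<'E'
from h import *
did((0,-.09,0));did((0,-.026,0))
obs(); C=shot('wrist','w16'); shot('side','sd16',crop=(235,110,335,190))
E
```

```text
t 30.32 pos [ 603.8 -160.5  100.4] yaw -2.87 tilt 0.095 F [-0.7 -7.5 -0.3] M [-1.42  0.09  0.01] w 0.5 | cmd [ 603.9 -159.4  100.9] dyaw 0.14
```

View pics/w16.png

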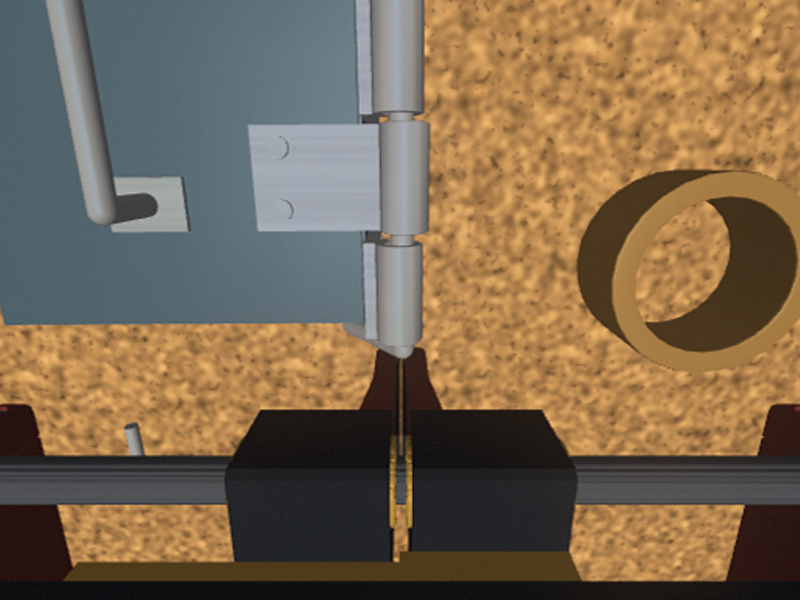

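View pics/sd16.png

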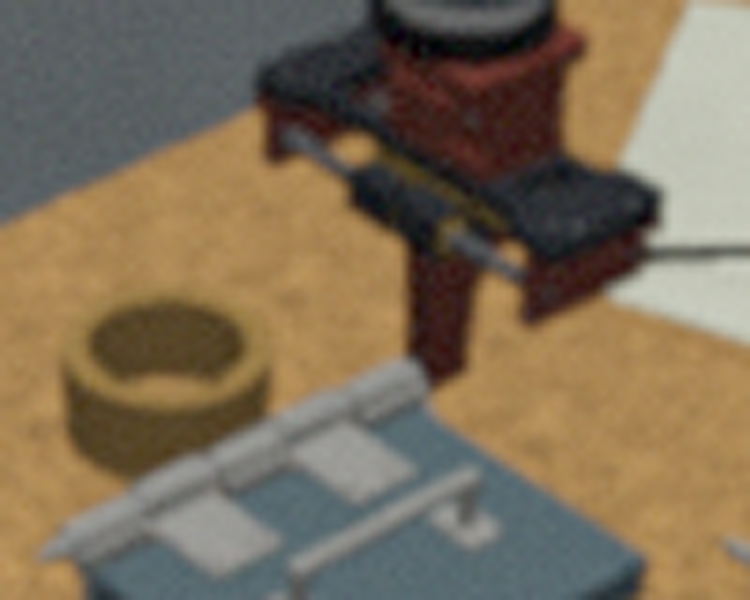

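Emit:
move_arm(motion=[[[0, -0.004, 0], [0, 0, 0]], [[0, -0.008, 0], [0, 0, 0]], [[0, -0.012, 0], [0, 0, 0]], [[0, -0.012, 0], [0, 0, 0]], [[0, -0.012, 0], [0, 0, 0]]])

```text
t: 31.05
ee_pos: [603.9, -160.2, 100.4]
orientation: [3.137, -0.078, 0.001]
ft_force: [-2.2, -13.3, -1.0]
width: 0.3
```

Emit:
move_arm(motion=[[[0, 0.06, 0], [0, 0, 0]], [[0, 0.2, 0], [0, 0, 0]], [[0, 0.3, -0.2], [0, 0, 0]], [[0, 0.35, -0.5], [0, 0, 0]], [[0, 0.35, -0.8], [0, 0, 0]]])

```text
t: 31.68
ee_pos: [600.9, -211.5, 221.3]
orientation: [-3.14, 0.081, 0.001]
ft_force: [-0.5, 0.1, -0.1]
width: 0.4
```

Emit:
move_arm(motion=[[[-0.1, -0.1, -0.1], [0, 0, 0]], [[-0.3, -0.2, -0.2], [0, 0, 0]], [[-0.4, -0.3, -0.3], [0, 0, 0]], [[-0.4, -0.3, -0.3], [0, 0, 0]], [[-0.4, -0.3, -0.3], [0, 0, 0]]])

```text
t: 32.3
ee_pos: [544.0, -162.8, 265.1]
orientation: [3.14, -0.08, 0.001]
ft_force: [0.5, -0.5, -0.3]
width: 0.4
```

```bash
python3 - <<'E'
from h import *
did((0,-.012,0));did((0,.35,-.8));did((-.4,-.3,-.3))
obs(); C=shot('wrist','w17'); shot('side','sd17',crop=(230,120,340,203)); shot('scene','sc17',crop=(180,150,280,225))
for c in('wrist','side','scene'):
  for n in ("pin_mid","hinge_mid","lid","lid_knuckles"):
    print(c,n,[(np.round(d["location"],1),round(float(d["p"]),2)) for d in ctrl.pinpoint(c,n)][:3])
E
```

```text
t 32.30 pos [ 544.  -162.8  265.1] yaw -2.90 tilt 0.024 F [ 0.5 -0.5 -0.3] M [-0.03 -0.08 -0.04] w 0.4 | cmd [ 543.6 -162.2  265.9] dyaw 0.05
wrist pin_mid [(array([ 473.1, -269.8,   -0.6]), 0.56)]
wrist hinge_mid [(array([604.8, -50.4, 110.7]), 0.68)]
wrist lid [(array([532.1, -51.3, 101.2]), 0.75)]
wrist lid_knuckles []
side pin_mid []
side hinge_mid [(array([784.8, 440.3, 106.2]), 0.95), (array([478.2, 474.1, 109.3]), 0.92), (array([611.6, -47.6, 107.3]), 0.89)]
side lid [(array([533. , -41. ,  99.9]), 0.85)]
side lid_knuckles [(array([616.4, -47.1, 110.9]), 0.85)]
scene pin_mid []
scene hinge_mid [(array([777.1, 436.8, 114.1]), 0.92), (array([609.1, -47.7, 116.1]), 0.7), (array([479. , 474.6, 109.4]), 0.55)]
scene lid [(array([465.4, -49.9,  91. ]), 0.65), (array([533.5, -44.9,  98.1]), 0.63)]
scene lid_knuckles [(array([608.7, -50.3, 106.6]), 0.9)]
```

View pics/w17.png

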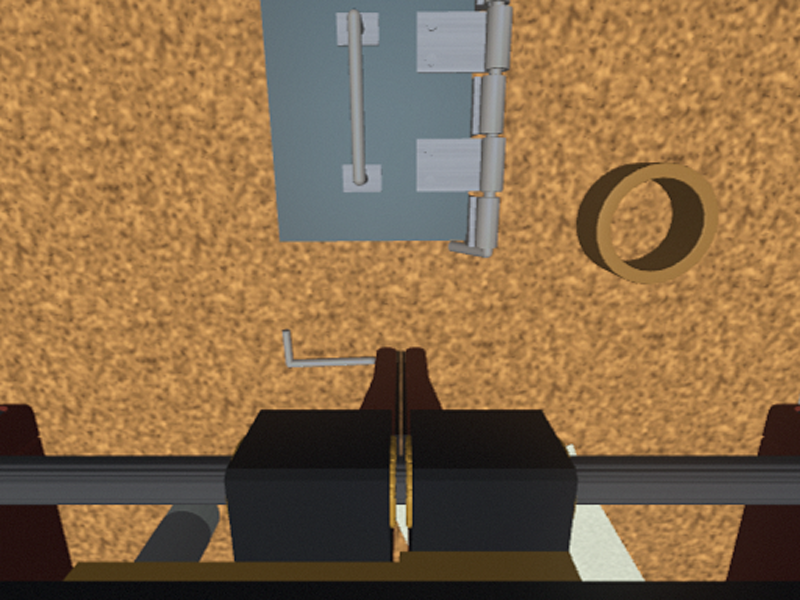

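View pics/sd17.png

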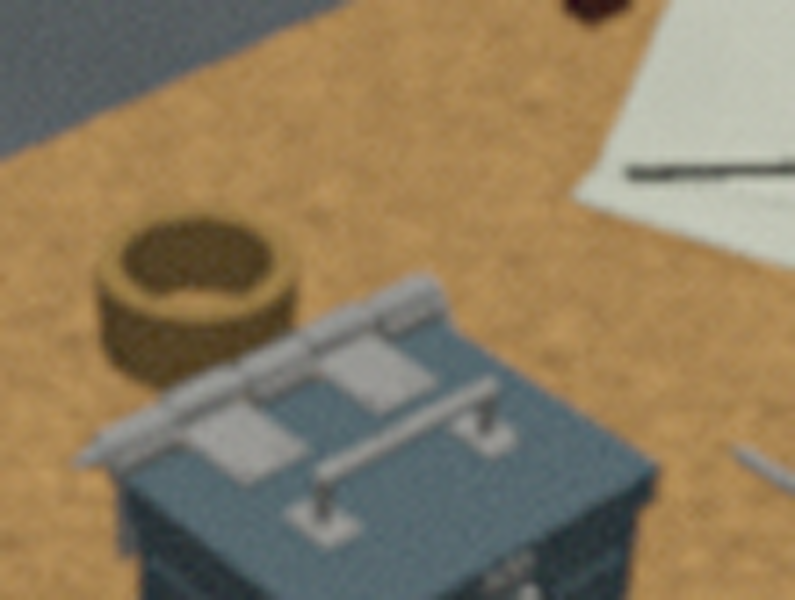

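View pics/sc17.png

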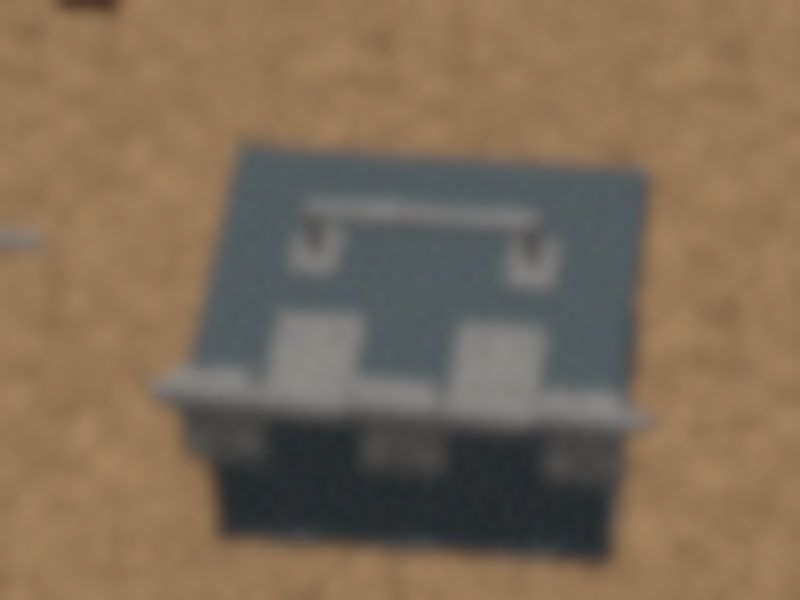

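```bash
python3 - <<'E'
import cv2,numpy as np
d=np.load('pics/w17.npz')['px']
cv2.imwrite('pics/w17c.png',cv2.resize(d[0:180,255:345],None,fx=3.3,fy=3.3,interpolation=cv2.INTER_CUBIC))
cv2.imwrite('pics/w17d.png',cv2.resize(d[110:180,270:340],None,fx=8,fy=8,interpolation=cv2.INTER_CUBIC))
E
```

```text
(no output)
```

View pics/w17d.png

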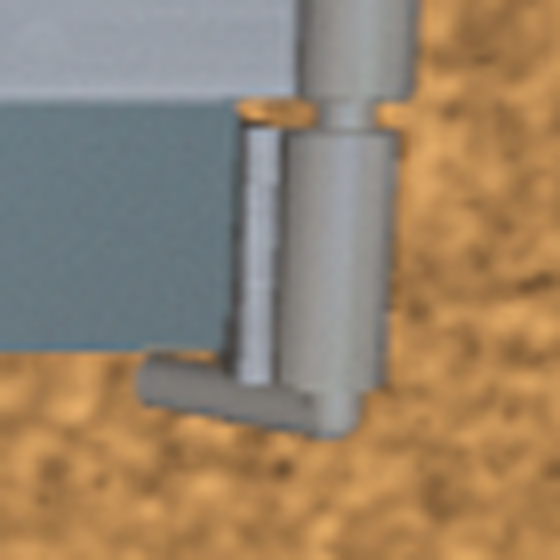

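View pics/w17c.png

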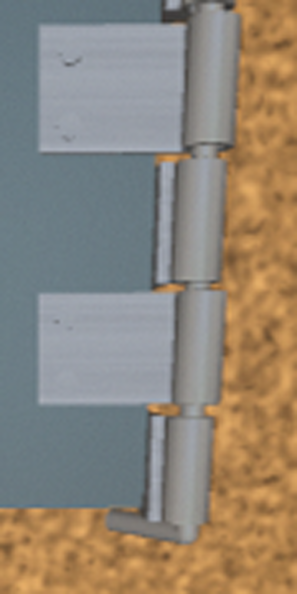

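```bash
python3 - <<'E'
from h import *
obs(); print(ctrl.close_job())
E
```

```text
t 33.05 pos [ 543.6 -162.1  265.3] yaw -2.89 tilt 0.002 F [-0.8 -0.4  0.1] M [-0.07 -0.12 -0.07] w 0.3 | cmd [ 543.6 -162.2  265.9] dyaw 0.05
the job is handed in; nothing more can be done
None
```

The lid is rehung and I handed the job in at 33.05 s of the 72 s allowed; no verdict was reported.

- **Lid:** I pushed it back by its front lip about 20 mm until the lip met the chest. The force rose to about 11 N there.
- **Pin:** I gripped the long pin near its middle and threaded it in from the chest's −y end. I re-gripped once nearer the tail, then pushed the leg home with closed fingers. It stopped against the end knuckle at about 13 N.

**Last checks:**
- In the wrist picture the leg lies against the end knuckle and the shank shows in the gaps between the knuckles. The tip sticks out at the far end in the scene and side pictures.
- The lid lies flat and shut. Its knuckles look slightly past the exact line, which fits the 2 mm stop and is inside the 4 mm limit, but I judged this by eye and did not measure it at the end.
- The arm is clear of everything and carries no load. I never touched the short pin, the tape or anything else on the bench. The screwdriver and the can were not checked again in a closing picture.

**Checks that failed or disagreed:** The final network search for `pin_mid` failed. It found nothing in two cameras, and in the wrist camera it picked out the short pin. The network estimates of the lid and hinge also differed by 4 to 10 mm between cameras, so for the pin's seating I relied on the pictures and contact forces instead.

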